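Find the overfilled badge tin by heft and hold it up

TASK

One of the three look-alike closed tins of badges in the lane was filled twice, so it is clearly the heaviest. First stand the fallen tin up again, lid up, in its own gap in the lane; then, working along the lane from the robot's left to its right, lift each tin a few centimetres straight up out of its place to feel its weight and set it back down upright in the same place. Finish still holding the heaviest tin up, upright, with its base about 20 cm above the table (no need to set it down first if it was the last one lifted), the other two standing in their places; do not drop or knock over a tin or disturb the basket, the tape dispenser or the marker.

Things in the scene. Friction and masses are not known exactly. Their poses are not given: they have to be found in the camera images.
- lane: Shallow grey-painted channel fixed to the table; the tins stand in it in one row. 506 mm long (its y axis, +y = robot's left end), 82 wide (x), 76 inside; floor 3 mm, side lips 11 mm, end stops 22 mm above the table. Origin: centre of its underside, on the table. Turned up to 0.28 rad. Three places on its middle line at y about +180, 0, -180 mm (each up to 10 mm off).
- tin_a: Plain round steel tin, closed, gold-lacquered slip-on lid (top 20 mm); diameter 60, height 80 mm; all three look alike. Origin: its centre, half-way up; z axis: from base to lid. At the start it lies fallen along the lane (centre 33 mm above the table), lid towards the lane's left end (+y of the lane), in any of the three places. Right weight 180 to 240 g, overfilled 370 to 490 g.
- tin_b: Plain round steel tin, closed, gold-lacquered slip-on lid (top 20 mm); diameter 60, height 80 mm; all three look alike. Origin: its centre, half-way up; z axis: from base to lid. Stands upright in the lane (centre 43 mm above the table), at the start in any of the three places. Right weight 180 to 240 g, overfilled 370 to 490 g.
- tin_c: Plain round steel tin, closed, gold-lacquered slip-on lid (top 20 mm); diameter 60, height 80 mm; all three look alike. Origin: its centre, half-way up; z axis: from base to lid. Stands upright in the lane (centre 43 mm above the table), at the start in any of the three places. Right weight 180 to 240 g, overfilled 370 to 490 g.
- basket: Bystander: yellow slotted plastic basket of loose badges, 196 x 316 mm over the rim, 65 mm high, standing beyond the lane. Origin: centre of its underside, long side along its y axis.
- tape_dispenser: Bystander: hand tape dispenser lying on its side right of the lane; roll 100 mm across, 54 mm high, handle reaching 150 mm from the roll's axis to -x of its frame, steel frame 105 mm to +x. Origin: on the table under the roll's axis.
- marker: Bystander: black marker pen lying on the table left of the lane, 123 mm long along its x axis, 12 mm thick. Origin: under its middle, on the table.
Not all that is in view belongs to the job. What is shaped like the tin_b but green is not meant.

How it is judged (in metres and radians):
On the way, in this order (a step that is already met when the one before it is completed fails the run):
1. the fallen tin stands upright in its gap in the lane, lid up, let go and at rest (angle between tin_a's own z axis and vertical below 0.1 rad and z of tin_a in the frame of lane between 0.039 and 0.047 m and x of tin_a in the frame of lane between -0.012 and 0.012 m and linear speed of tin_a below 0.03 m/s and contact force between the fingers and tin_a below 0.2 N and distance of tin_a from where it was at the start of the episode below 0.075 m), for 0.2 s.
2. the tin in the left-hand place (+y end of the lane) is lifted clear, its base at least 15 mm above the lane floor, over its place (((contact force between the fingers and tin_a above 0.5 N and z of tin_a in the frame of lane above 0.058 m and contact force between tin_a and lane below 0.05 N and y of tin_a in the frame of lane above 0.09 m) or (contact force between the fingers and tin_b above 0.5 N and z of tin_b in the frame of lane above 0.058 m and contact force between tin_b and lane below 0.05 N and y of tin_b in the frame of lane above 0.09 m) or (contact force between the fingers and tin_c above 0.5 N and z of tin_c in the frame of lane above 0.058 m and contact force between tin_c and lane below 0.05 N and y of tin_c in the frame of lane above 0.09 m))), for 0.2 s.
3. the tin in the middle place is lifted likewise (((contact force between the fingers and tin_a above 0.5 N and z of tin_a in the frame of lane above 0.058 m and contact force between tin_a and lane below 0.05 N and y of tin_a in the frame of lane between -0.09 and 0.09 m) or (contact force between the fingers and tin_b above 0.5 N and z of tin_b in the frame of lane above 0.058 m and contact force between tin_b and lane below 0.05 N and y of tin_b in the frame of lane between -0.09 and 0.09 m) or (contact force between the fingers and tin_c above 0.5 N and z of tin_c in the frame of lane above 0.058 m and contact force between tin_c and lane below 0.05 N and y of tin_c in the frame of lane between -0.09 and 0.09 m))), for 0.2 s.
4. the tin in the right-hand place is lifted likewise (((contact force between the fingers and tin_a above 0.5 N and z of tin_a in the frame of lane above 0.058 m and contact force between tin_a and lane below 0.05 N and y of tin_a in the frame of lane below -0.09 m) or (contact force between the fingers and tin_b above 0.5 N and z of tin_b in the frame of lane above 0.058 m and contact force between tin_b and lane below 0.05 N and y of tin_b in the frame of lane below -0.09 m) or (contact force between the fingers and tin_c above 0.5 N and z of tin_c in the frame of lane above 0.058 m and contact force between tin_c and lane below 0.05 N and y of tin_c in the frame of lane below -0.09 m))), for 0.2 s.
At the end, for the whole second after the job is handed in: Heaviest tin held still by the fingers alone, base over 150 mm above the table, within 0.35 rad of upright; the other two stand untouched in the lane, lid up (0.1 rad), within 12 mm of its middle line and 50 mm (the fallen one 75) of their start, each of right weight (under 3 N on the lane) (((contact force between the fingers and tin_a above 0.5 N and height (world z) of tin_a above 0.19 m and angle between tin_a's own z axis and vertical below 0.35 rad and linear speed of tin_a below 0.05 m/s and contact force between tin_a and lane below 0.05 N and contact force between tin_a and basket below 0.05 N and contact force between tin_a and tin_b below 0.05 N and contact force between tin_a and tin_c below 0.05 N and (angle between tin_b's own z axis and vertical below 0.1 rad and z of tin_b in the frame of lane between 0.039 and 0.047 m and x of tin_b in the frame of lane between -0.012 and 0.012 m and linear speed of tin_b below 0.03 m/s and contact force between the fingers and tin_b below 0.2 N and distance of tin_b from where it was at the start of the episode below 0.05 m and contact force between tin_b and lane between 0.5 and 3 N) and (angle between tin_c's own z axis and vertical below 0.1 rad and z of tin_c in the frame of lane between 0.039 and 0.047 m and x of tin_c in the frame of lane between -0.012 and 0.012 m and linear speed of tin_c below 0.03 m/s and contact force between the fingers and tin_c below 0.2 N and distance of tin_c from where it was at the start of the episode below 0.05 m and contact force between tin_c and lane between 0.5 and 3 N)) or (contact force between the fingers and tin_b above 0.5 N and height (world z) of tin_b above 0.19 m and angle between tin_b's own z axis and vertical below 0.35 rad and linear speed of tin_b below 0.05 m/s and contact force between tin_b and lane below 0.05 N and contact force between tin_b and basket below 0.05 N and contact force between tin_b and tin_a below 0.05 N and contact force between tin_b and tin_c below 0.05 N and (angle between tin_a's own z axis and vertical below 0.1 rad and z of tin_a in the frame of lane between 0.039 and 0.047 m and x of tin_a in the frame of lane between -0.012 and 0.012 m and linear speed of tin_a below 0.03 m/s and contact force between the fingers and tin_a below 0.2 N and distance of tin_a from where it was at the start of the episode below 0.075 m and contact force between tin_a and lane between 0.5 and 3 N) and (angle between tin_c's own z axis and vertical below 0.1 rad and z of tin_c in the frame of lane between 0.039 and 0.047 m and x of tin_c in the frame of lane between -0.012 and 0.012 m and linear speed of tin_c below 0.03 m/s and contact force between the fingers and tin_c below 0.2 N and distance of tin_c from where it was at the start of the episode below 0.05 m and contact force between tin_c and lane between 0.5 and 3 N)) or (contact force between the fingers and tin_c above 0.5 N and height (world z) of tin_c above 0.19 m and angle between tin_c's own z axis and vertical below 0.35 rad and linear speed of tin_c below 0.05 m/s and contact force between tin_c and lane below 0.05 N and contact force between tin_c and basket below 0.05 N and contact force between tin_c and tin_a below 0.05 N and contact force between tin_c and tin_b below 0.05 N and (angle between tin_a's own z axis and vertical below 0.1 rad and z of tin_a in the frame of lane between 0.039 and 0.047 m and x of tin_a in the frame of lane between -0.012 and 0.012 m and linear speed of tin_a below 0.03 m/s and contact force between the fingers and tin_a below 0.2 N and distance of tin_a from where it was at the start of the episode below 0.075 m and contact force between tin_a and lane between 0.5 and 3 N) and (angle between tin_b's own z axis and vertical below 0.1 rad and z of tin_b in the frame of lane between 0.039 and 0.047 m and x of tin_b in the frame of lane between -0.012 and 0.012 m and linear speed of tin_b below 0.03 m/s and contact force between the fingers and tin_b below 0.2 N and distance of tin_b from where it was at the start of the episode below 0.05 m and contact force between tin_b and lane between 0.5 and 3 N)))); the arm keeps its last pose, push and grip.
It fails at once if the basket, tape dispenser or marker is moved more than 30 mm (distance of any of basket, tape_dispenser, marker from where it was at the start of the episode above 0.03 m).
It fails at once if a tin that was standing is knocked over (tilted more than 0.8 rad) (angle between any of tin_b, tin_c's own z axis and vertical above 0.8 rad).
It fails at once if a tin is dropped (falls faster than 0.8 m/s out of the fingers, about 30 mm) ((linear speed of tin_a above 0.8 m/s and contact force between the fingers and tin_a below 0.1 N) or (linear speed of tin_b above 0.8 m/s and contact force between the fingers and tin_b below 0.1 N) or (linear speed of tin_c above 0.8 m/s and contact force between the fingers and tin_c below 0.1 N)).
It also fails if it takes over 72 s, if anything falls off the work surface, if the arm or the gripper's body presses on something with over 40 N, if the wrist force passes 120 N, or if a joint passes its speed limit or range.

ROBOT

A 6-joint arm with a two-finger parallel gripper is mounted at the origin on the work surface. World frame = base frame: x ahead of the robot, y to its left, z up, the work surface at z = 0. Lengths are in mm, angles in degrees, forces in N, time in s.
With the tool pointing down it reaches from about 300 to 850 mm from the base axis. Payload 4.2 kg.
Tool frame: the origin (TCP) lies on the centre line of the jaws, within the pads' length; the fingertips stand 11 mm ahead of it and the grasp point (between the pads) lies 8 mm behind it; z points along the fingers, y is the direction in which the jaws open and shut (so a half turn about z gives the same grasp; the last joint's range is limited). The gripper opens to 91 mm and grips with 3 to 60 N. Pads are 32 mm wide; open, the fingers measure 118 mm over their backs; the gripper's body (76 mm by 178 mm) begins 60 mm behind the grasp point.
Start: joints at [62.911, 18.312, 89.639, -0, 72.044, -1.146], TCP at [251.558, 517.069, 224.976] pointing down, gripper open.
Joint ranges: [-177.97, 177.97], [-48.28, 115.42], [12.27, 149.76], [-77.06, 257.06], [2.81, 150.46], [-146.56, 146.56]. Speed limits (degrees/s): [147.25, 147.25, 180, 180, 180, 180].

INTERFACE

Orientations are given as [roll, pitch, yaw] about the fixed x, y, z axes, in that order (R = Rz(yaw) Ry(pitch) Rx(roll)).
In Python, from workcell import env, grab_frame gives the robot as it stands. The module is installed in compiled form; this text tells all that it offers.
- The arm moves only by the tool arm_command, never from a script. Its argument "series" is one flat list of numbers, 6 for each row, row after row: the shift along the world's x, y, z each as a share of 400 mm, from -1 to 1, then the turn, a rotation vector about the world's x, y, z each as a share of 45 degrees, from -1 to 1. A call has 1 to 20 rows; each row shifts and turns the commanded pose from where the row before left it; what a row does not reach is not made up. A row lasts 1/12 s, in which the tool goes at most 41.7 mm and 7.16 degrees, less where a joint would pass 70% of its speed; a pose out of reach is approached as far as the arm can. A call with a number of a shift or a turn outside -1 to 1 is refused whole. A call with a gripper value outside its range is refused whole. "hand" is the opening, from 0 (shut) to 1 (fully open), set as the call begins (left out, the last holds). The fingers move at their own pace and stop on an object; "newtons" is the grip in N (left out, the last holds). Time passes only in rows, so rows that do not move let the fingers close. It gives the time, the measured TCP pose, the force and the opening at its end, in the units of the state.
- env.state(): the state, without advancing time (a new reading comes with each control period).
- grab_frame(name): name is "scene" or "top" or "wrist"; returns a dict with "frame" (384x512x3 uint8, red, green, blue), "intrinsics" (3x3 intrinsics, pixels), "k1" (the pictures are not rectified: a ray, as slopes to the right and down, at radius r is drawn at 1 + k1 r^2 times it, then the intrinsics apply), "R" (3x3) and "t" (3): a world point X has camera coordinates R X + t; the wrist camera has in their place "tool_from_camera" (4x4, takes a point from camera to tool coordinates, whose origin is the TCP and whose axes are the flange's). Camera axes: x right, y down, z forward; pixel columns grow to the right and rows downward; lengths in mm; the calibration is good to about 2 mm. A picture is of the moment at which its call begins: read the wrist's pose just before it. There is no depth.
- env.job_done(): hands the job in, once; it reports no verdict.
The state is a dict: "time_s": time; "qpos": joint angles; "qvel": joint speeds; "effort": joint torques, N m; "ee_pos": TCP position; "ee_rot": TCP orientation; "force": force on the tool from outside, world axes, zero at the start; "torque": the same for the moment, N m; "gripper_width": finger opening in mm.
Only numpy, scipy, OpenCV 4.12 (cv2) and the standard library are available. Lean on these libraries where they do the work, as an engineer would, in place of code of your own. Each camera call takes 0.05 s, during which the arm holds its last target.

## Working session

There is one attempt and no reset: what is moved stays moved. The work goes in short steps, Python scripts to look and compute and a tool call to move; the robot and the scene stay as the last step left them, time stands still between calls to the robot, and variables do not carry over. Pictures are saved under pics/ and viewed, and the job is handed in when it is done.

Besides the shell and the picture viewer there is one more tool, called after "Request:" in YAML: its name, and indented under it one key for each argument. arm_command: Moves the arm, as the interface text tells. Shift numbers are shares of 400 mm and turn numbers shares of 45 degrees, none past 1 either way. Its arguments: {"type":"object","properties":{"series":{"type":"array"},"hand":{"type":"number"},"newtons":{"type":"number"}},"required":["series"]}

```bash
mkdir -p pics; python3 - <<'E'
from workcell import env, grab_frame
import cv2, numpy as np
print(env.state())
for n in ["scene","top","wrist"]:
    f=grab_frame(n); cv2.imwrite(f"pics/{n}0.png",f["frame"][:,:,::-1])
    print(n,{k:np.array(v).round(4).tolist() for k,v in f.items() if k!="frame"})
E
```

```text
{'time_s': 0.0, 'qpos': array([ 6.29127200e+01,  1.83512530e+01,  8.97075125e+01, -4.64032677e-04,
        7.20439979e+01, -1.14640043e+00]), 'qvel': array([-0.01334905,  0.0345823 ,  0.07402832,  0.00340772, -0.11983692,
       -0.06151151]), 'effort': array([ 4.53368903e-04, -4.12458944e+01, -2.31968129e+01,  7.26666790e-02,
        4.56206140e-02, -1.35862451e-04]), 'ee_pos': array([251.30932928, 516.62041458, 224.11666569]), 'ee_rot': array([-1.79897248e+02, -1.61491245e-03,  1.54059262e+02]), 'force': array([ 0.14237523, -0.21010248, -0.90068213]), 'torque': array([ 0.00412018, -0.01843455, -0.00417664]), 'gripper_width': 91.14779388277374}
scene {'intrinsics': [[449.7425, 0.0, 253.4083], [0.0, 449.7425, 191.4139], [0.0, 0.0, 1.0]], 'k1': -0.1415, 'R': [[0.5656, 0.8247, 0.0033], [0.6446, -0.4396, -0.6255], [-0.5144, 0.3559, -0.7802]], 't': [-382.6111, -367.2777, 1913.3594]}
top {'intrinsics': [[357.419, 0.0, 259.6451], [0.0, 357.419, 188.9148], [0.0, 0.0, 1.0]], 'k1': -0.0416, 'R': [[0.0121, -0.9998, 0.0143], [-0.9849, -0.0144, -0.1723], [0.1725, -0.012, -0.9849]], 't': [6.0577, 654.5667, 1004.1568]}
wrist {'intrinsics': [[264.7637, 0.0, 258.1515], [0.0, 264.7637, 190.7402], [0.0, 0.0, 1.0]], 'k1': -0.0346, 'tool_from_camera': [[0.0001, -0.9661, -0.2582, 71.4525], [1.0, 0.0001, 0.0, -0.7392], [0.0, -0.2582, 0.9661, -160.2003], [0.0, 0.0, 0.0, 1.0]]}
```

View pics/scene0.png

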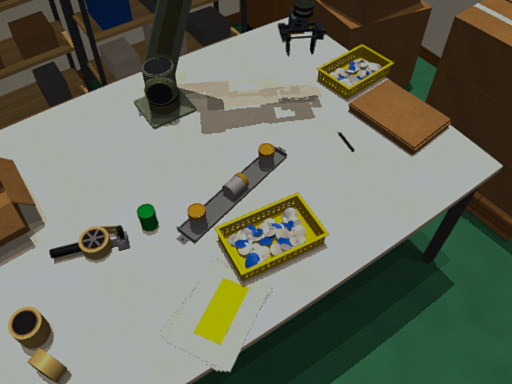

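View pics/top0.png

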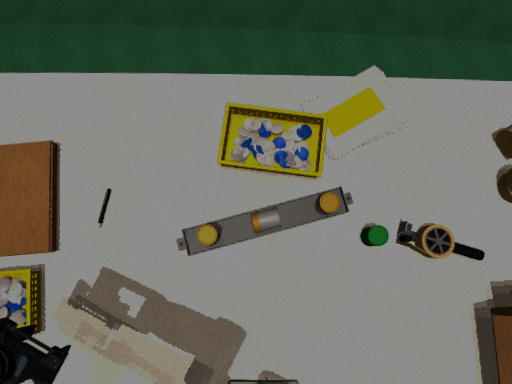

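View pics/wrist0.png

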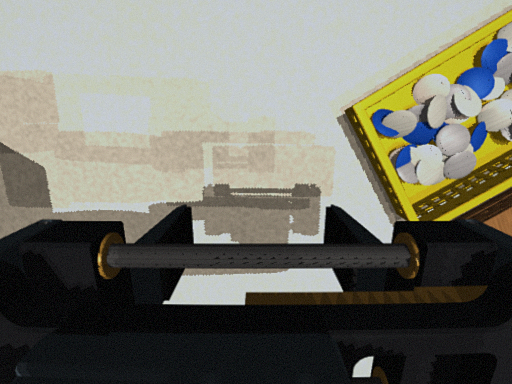

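The lane is in the top view, with its ends near (183,243) and (350,199). The left tin stands at (207,234), the fallen tin is in the middle at (266,219) with its gold lid to the left, and the right tin stands at (329,202). These could be mistaken for the tins:
- the green cylinder at top (375,235)
- the gold and brown round things at the right edge, top (505,140) and (507,183)
- the dispenser roll at top (437,240)

I'll take the three in the lane and check them in a close crop.

```bash
cat > h.py <<'E'
from workcell import env, grab_frame
import cv2, numpy as np
from scipy.spatial.transform import Rotation as Ro
def ray(f,u,v):
    K=f["intrinsics"];d=np.array([(u-K[0][2])/K[0][0],(v-K[1][2])/K[1][1]])
    s=d.copy()
    for _ in range(20): s=d/(1+f["k1"]*(s@s))
    return np.array([s[0],s[1],1.])
def pose(f,st=None):
    if "R" in f:
        R=np.array(f["R"]);t=np.array(f["t"]); return R.T,-R.T@t
    T=np.array(f["tool_from_camera"]);Rw=Ro.from_euler("xyz",st["ee_rot"],degrees=True).as_matrix()
    return Rw@T[:3,:3],Rw@T[:3,3]+st["ee_pos"]
def pix(f,u,v,z,st=None):
    R,c=pose(f,st);d=R@ray(f,u,v);return c+d*(z-c[2])/d[2]
def proj(f,X,st=None):
    R,c=pose(f,st);p=R.T@(np.array(X,float)-c);s=p[:2]/p[2];s=s*(1+f["k1"]*(s@s));K=f["intrinsics"]
    return s[0]*K[0][0]+K[0][2],s[1]*K[1][1]+K[1][2]
def crop(f,u0,v0,u1,v1,k,name,draw=None):
    im=np.ascontiguousarray(f["frame"][:,:,::-1])[v0:v1,u0:u1]
    im=cv2.resize(im,None,fx=k,fy=k,interpolation=cv2.INTER_CUBIC)
    if draw is not None:
        for p in draw: cv2.circle(im,(int((p[0]-u0+.5)*k),int((p[1]-v0+.5)*k)),2,(0,0,255),-1)
    cv2.imwrite("pics/"+name,im)
E
python3 - <<'E'
from h import *
f=grab_frame("top");crop(f,170,175,370,265,4,"topc.png")
E
```

```text
(no output)
```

View pics/topc.png

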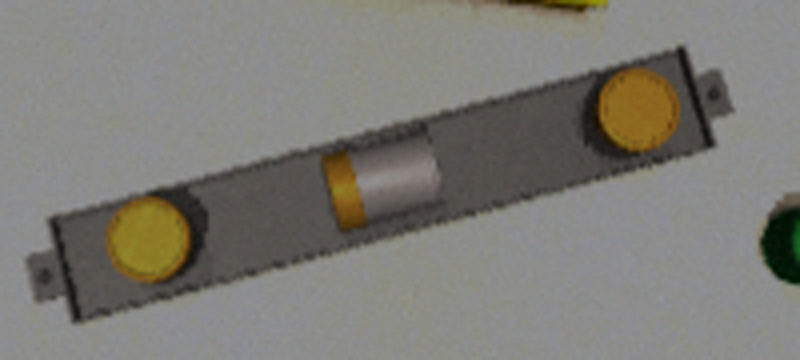

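```bash
python3 - <<'E'
from h import *
f=grab_frame("top")
c=lambda x,y:(x/4+170-.4,y/4+175-.4)
P=[pix(f,*c(*p),22)[:2] for p in [(52,218),(75,322),(685,48),(715,146)]]
print(np.round(P))
ctr=np.mean(P,0); d=(P[0]+P[1]-P[2]-P[3])/2; a=np.arctan2(-d[0],d[1])
print("ctr",ctr,"len",np.linalg.norm(d),"yaw",np.degrees(a),a)
Rl=np.array([[np.cos(a),-np.sin(a)],[np.sin(a),np.cos(a)]])
for n,p,z in [("L",(149,239),83),("R",(638,110),83),("lidedge",(343,190),60),("base",(432,167),60),("lidface",(338,192),33)]:
    w=pix(f,*c(*p),z)[:2]; print(n,w.round(1),(Rl.T@(w-ctr)).round(1))
E
```

```text
[[ 535.  244.]
 [ 458.  224.]
 [ 671. -236.]
 [ 596. -257.]]
ctr [564.86155691  -6.33446131] len 500.1819110786192 yaw 15.945736244858402 0.27830559912737585
L [517.2 162.9] [  0.6 175.8]
R [ 614.1 -186. ] [  -2.  -186.2]
lidedge [555.6  26.1] [-0.  33.8]
base [573.2 -38.7] [ -0.8 -33.4]
lidface [556.2  29.8] [ 1.6 37.1]
```

```bash
cat >> h.py <<'E'
CT=np.array([564.9,-6.3]);A=np.radians(15.95)
RL=np.array([[np.cos(A),-np.sin(A)],[np.sin(A),np.cos(A)]])
def toL(w): return RL.T@(np.array(w)[:2]-CT)
def toW(l): return RL@np.array(l)+CT
E
python3 - <<'E'
from h import *
f=grab_frame("top")
for p in [(219,166),(324,177),(328,115),(226,103)]: 
    w=pix(f,*p,65)[:2];print(w.round(),toL(w).round())
print(toL(pix(f,375,235,80)))
for l in [(0,176),(0,0),(-1,-186)]: print(toW(l))
# check by scene cam: reproject model
g=grab_frame("scene")
def ring(c,z,r=30): return [(c[0]+r*np.cos(t),c[1]+r*np.sin(t),z) for t in np.linspace(0,6.28,24)]
pts=ring(toW((0.6,175.8)),83)+ring(toW((-2,-186.2)),83)
for x in(-41,41):
  for y in (-250,250): pts.append((*toW((x,y)),22))
for y in (-40,40):
  for t in np.linspace(0,6.28,24): w=toW((30*np.cos(t),y-1)); pts.append((*w,33+30*np.sin(t)))
crop(g,165,130,305,250,5,"sc1.png",[proj(g,p) for p in pts])
crop(f,170,175,370,265,4,"topc2.png",[proj(f,p) for p in pts])
E
```

```text
[720. 137.] [189.  95.]
[ 692. -176.] [  75. -198.]
[ 887. -193.] [ 258. -268.]
[920. 122.] [377.  25.]
[-127.51338079 -286.83677901]
[516.53548303 162.92432892]
[564.9  -6.3]
[ 615.05099902 -185.414146  ]
```

View pics/sc1.png

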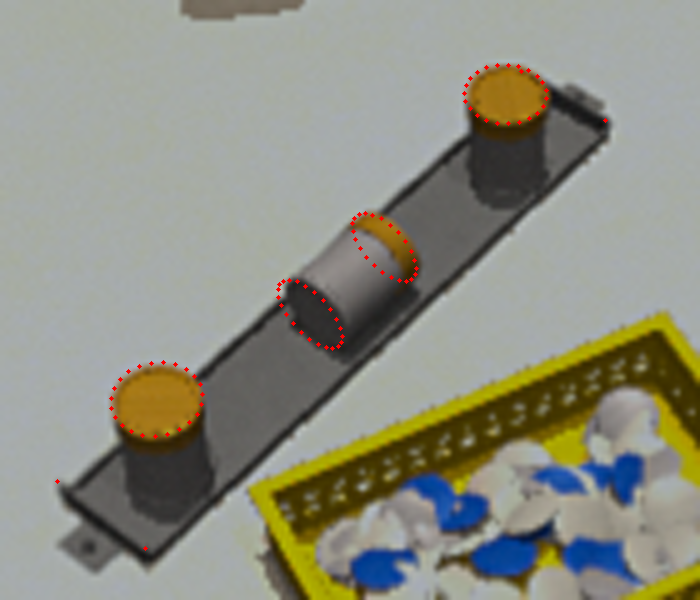

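View pics/topc2.png

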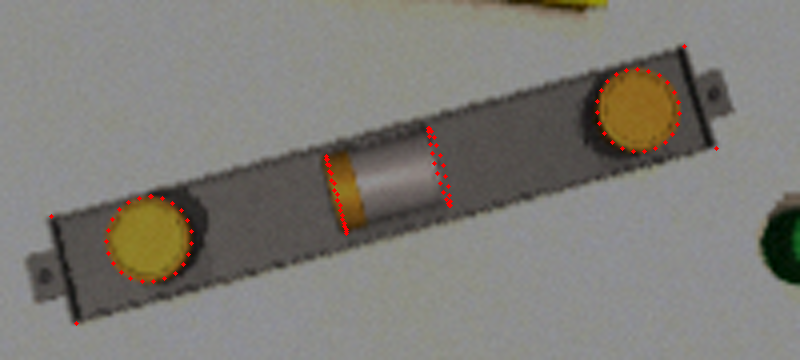

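The crop confirms three gold-lidded steel tins in the lane. The fallen one is in the middle with its lid towards +y, and the model overlay fits to about 2 mm. Next I move above the middle and turn the jaws across the lane.

Request:
arm_command:
  series: [0.049,-0.0817,0,0,0,-0.1336,0.049,-0.0817,0,0,0,-0.1336,0.049,-0.0817,0,0,0,-0.1336,0.049,-0.0817,0,0,0,-0.1336,0.049,-0.0817,0,0,0,-0.1336,0.049,-0.0817,0,0,0,-0.1336,0.049,-0.0817,0,0,0,-0.1336,0.049,-0.0817,0,0,0,-0.1336,0.049,-0.0817,0,0,0,0,0.049,-0.0817,0,0,0,0,0.049,-0.0817,0,0,0,0,0.049,-0.0817,0,0,0,0,0.049,-0.0817,0,0,0,0,0.049,-0.0817,0,0,0,0,0.049,-0.0817,0,0,0,0,0.049,-0.0817,0,0,0,0,0,0,0,0,0,0,0,0,0,0,0,0,0,0,0,0,0,0]
  hand: 1
  newtons: 30

```text
time_s: 1.93
ee_pos: [564.7, -5.6, 224.7]
ee_rot: [-180.0, -0.0, 105.9]
force: [0.3, -0.6, -0.3]
gripper_width: 91.5
```

```bash
python3 - <<'E'
from h import *
st=env.state();print(st['qpos'].round(1),st['ee_pos'].round(1),st['ee_rot'].round(2),st['force'].round(2),st['time_s'])
w=grab_frame("wrist")
pts=[]
for y in (-38.5,41.5):
  for t in np.linspace(0,6.28,24): q=toW((30*np.cos(t),y)); pts.append((*q,33+30*np.sin(t)))
for x in(-38,38):
  for y in range(-120,130,40): pts.append((*toW((x,y)),11))
crop(w,0,0,512,384,1.5,"w1.png",[proj(w,p,st) for p in pts])
E
```

```text
[ -1.8  17.4  91.    0.   71.6 -17.7] [564.7  -5.6 224.7] [-1.7996e+02 -5.0000e-02  1.0593e+02] [ 0.34 -0.58 -0.26] 1.9333
```

View pics/w1.png

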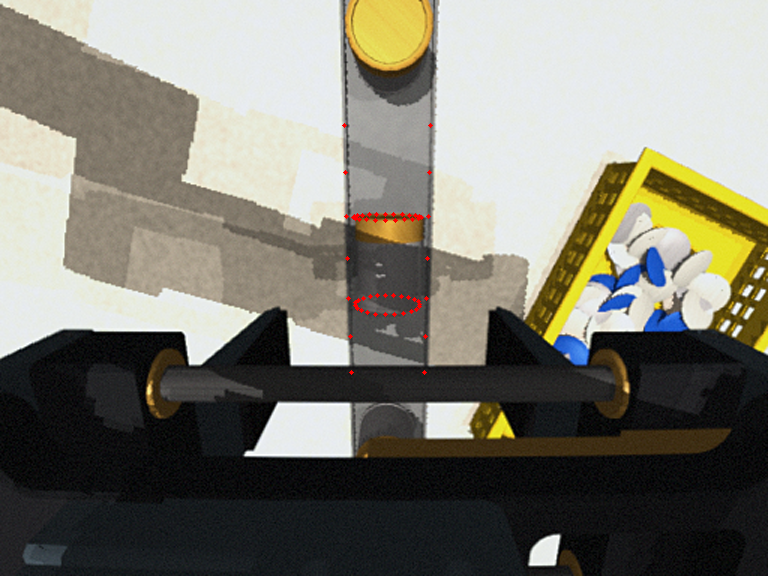

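Request:
arm_command:
  series: [-0.0018,0.0103,0,-0.1246,-0.0356,0,0,0,0,-0.1246,-0.0356,0,0,0,0,-0.1246,-0.0356,0,0,0,0,-0.1246,-0.0356,0,0,0,0,-0.1246,-0.0356,0,0,0,0,-0.1246,-0.0356,0,0,0,0,0,0,0,0,0,0,0,0,0,0,0,0,0,0,0]

```text
time_s: 2.73
ee_pos: [564.5, -1.1, 225.6]
ee_rot: [179.9, 34.9, 106.0]
force: [0.8, -0.7, -0.4]
gripper_width: 91.0
```

```bash
cat >> h.py <<'E'
def show(name=None):
    st=env.state();R=Ro.from_euler("xyz",st["ee_rot"],degrees=True).as_matrix()
    L=np.eye(3);L[:2,:2]=RL
    z=L.T@R[:,2];g=st["ee_pos"]-8*R[:,2]
    print("t",st['time_s'],"q",st['qpos'].round(1),"ee",st['ee_pos'].round(1),"toolz lane",z.round(3),"tooly lane",(L.T@R[:,1]).round(3),"tilt",np.degrees(np.arctan2(z[1],-z[2])).round(2),"grasp lane",toL(g).round(1),g[2].round(1),"F",st['force'].round(2),"T",st['torque'].round(2),"w",round(st['gripper_width'],1))
    return st
E
python3 -c "
from h import *
show()"
```

```text
t 2.7333 q [ 17.9  17.9  99.  -37.7  69.1  17.6] ee [564.5  -1.1 225.6] toolz lane [ 0.001 -0.572 -0.82 ] tooly lane [1.    0.001 0.001] tilt -34.88 grasp lane [1.  9.7] 232.1 F [ 0.8  -0.73 -0.36] T [0.24 0.11 0.03] w 91.0
```

Request:
arm_command:
  series: [0,0,-0.07,0,0,0,0,0,-0.07,0,0,0,0,0,-0.07,0,0,0,0,0,-0.07,0,0,0,0,0,-0.06,0,0,0,0,0,-0.04,0,0,0,0,0,0,0,0,0,0,0,0,0,0,0]

```text
time_s: 3.4
ee_pos: [564.8, -2.7, 73.4]
ee_rot: [-180.0, 35.0, 105.9]
force: [0.2, 0.5, 0.2]
gripper_width: 91.7
```

```bash
python3 - <<'E'
from h import *
show()
crop(grab_frame("scene"),130,60,330,260,4,"s2.png");crop(grab_frame("wrist"),0,0,512,384,1.5,"w2.png")
E
```

```text
t 3.4 q [ 17.7  28.1 109.1 -45.1  53.9  32.9] ee [564.8  -2.7  73.4] toolz lane [-0.001 -0.573 -0.819] tooly lane [ 1.    -0.002 -0.   ] tilt -34.97 grasp lane [0.9 8.1] 79.9 F [0.2  0.48 0.21] T [0.33 0.13 0.01] w 91.7
```

View pics/s2.png

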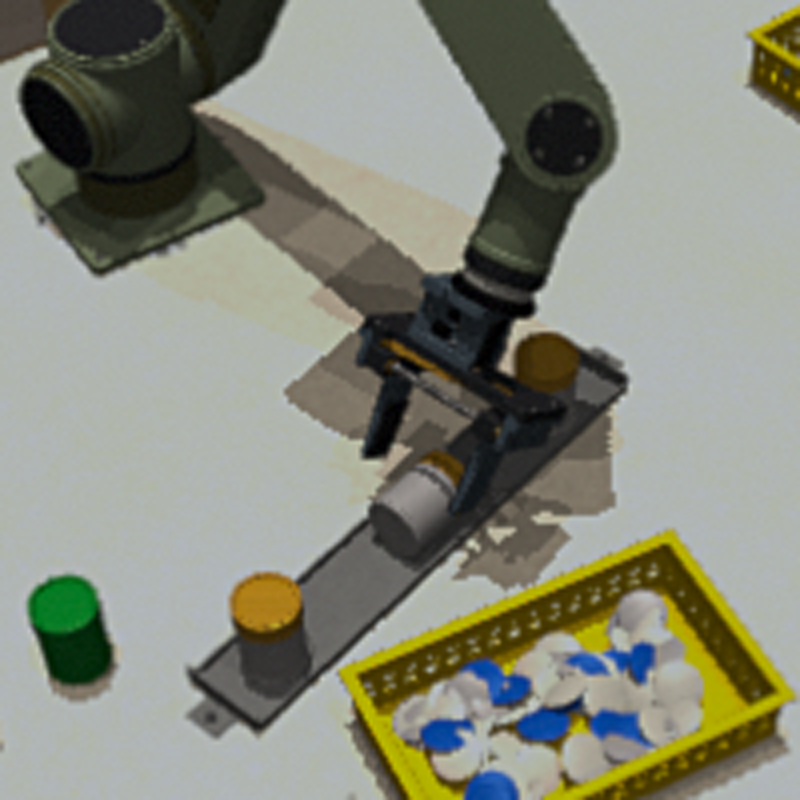

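View pics/w2.png

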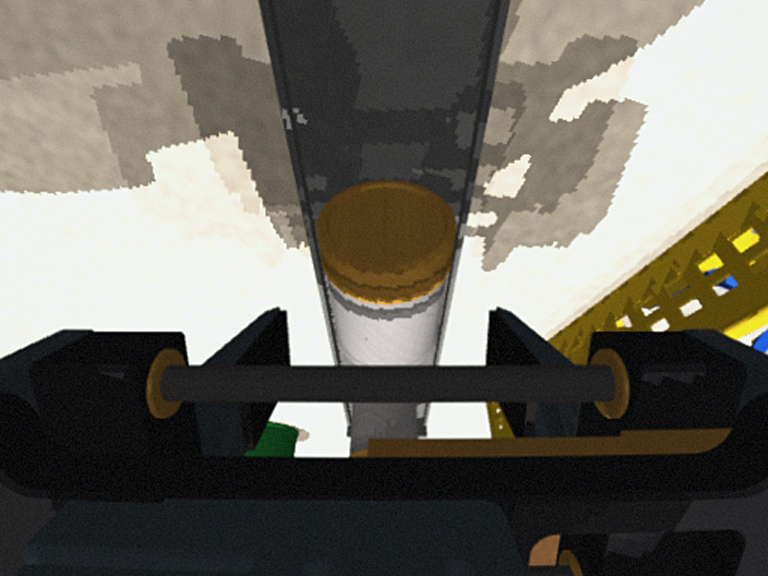

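The tin sits centred between the open fingers, and the left tin is clear of the hand. I descend and close.

Request:
arm_command:
  series: [0,0.003,-0.025,0,0,0,0,0,-0.025,0,0,0,0,0,-0.025,0,0,0,0,0,-0.025,0,0,0,0,0,0,0,0,0,0,0,0,0,0,0]

```text
time_s: 4.0
ee_pos: [563.9, -0.6, 31.9]
ee_rot: [-179.8, 35.0, 106.1]
force: [0.1, -0.6, 0.8]
gripper_width: 90.9
```

Request:
arm_command:
  series: [0,0,0,0,0,0,0,0,0,0,0,0,0,0,0,0,0,0,0,0,0,0,0,0,0,0,0,0,0,0,0,0,0,0,0,0,0,0,0,0,0,0,0,0,0,0,0,0]
  hand: 0
  newtons: 30

```text
time_s: 4.67
ee_pos: [564.5, -0.5, 33.3]
ee_rot: [180.0, 35.0, 105.9]
force: [-0.3, 1.6, 3.4]
gripper_width: 59.7
```

```bash
python3 - <<'E'
from h import *
show()
E
```

```text
t 4.6667 q [ 18.   31.5 110.9 -48.   50.4  37.8] ee [ 5.645e+02 -5.000e-01  3.330e+01] toolz lane [ 0.    -0.574 -0.819] tooly lane [1. 0. 0.] tilt -35.0 grasp lane [ 1.2 10.3] 39.8 F [-0.29  1.6   3.4 ] T [ 0.16  0.21 -0.08] w 59.7
```

Request:
arm_command:
  series: [0,0,0.03,0,0,0,0,0,0.06,0,0,0,0,0,0.06,0,0,0,0,0,0.06,0,0,0,0,0,0.05,0,0,0,0,0,0.03,0,0,0,0,0,0,0,0,0,0,0,0,0,0,0,0,0,0,0,0,0]

```text
time_s: 5.42
ee_pos: [563.5, -0.6, 147.4]
ee_rot: [-179.8, 35.0, 106.1]
force: [0.1, -0.4, -2.7]
gripper_width: 59.6
```

```bash
python3 - <<'E'
from h import *
show()
crop(grab_frame("scene"),130,60,330,260,4,"s3.png")
E
```

```text
t 5.4167 q [ 18.   22.6 104.8 -40.7  61.3  24.9] ee [563.5  -0.6 147.4] toolz lane [-0.002 -0.573 -0.82 ] tooly lane [ 1.    -0.    -0.003] tilt -34.96 grasp lane [ 0.2 10.4] 154.0 F [ 0.06 -0.44 -2.69] T [0.55 0.2  0.03] w 59.6
```

View pics/s3.png

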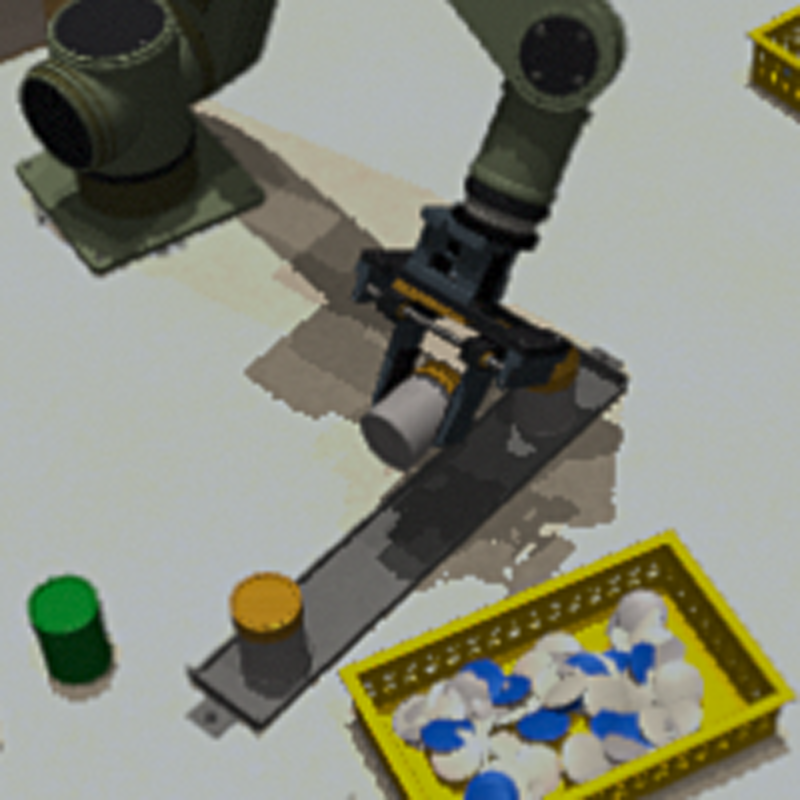

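The tin is held level. Now I rotate it +90° about the lane's x axis.

Request:
arm_command:
  series: [0,0,0,0.1374,0.0393,0,0,0,0,0.1374,0.0393,0,0,0,0,0.1374,0.0393,0,0,0,0,0.1374,0.0393,0,0,0,0,0.1374,0.0393,0,0,0,0,0.1374,0.0393,0,0,0,0,0.1374,0.0393,0,0,0,0,0.1374,0.0393,0,0,0,0,0.1374,0.0393,0,0,0,0,0.1374,0.0393,0,0,0,0,0.1374,0.0393,0,0,0,0,0.1374,0.0393,0,0,0,0,0.1374,0.0393,0,0,0,0,0.1374,0.0393,0,0,0,0,0,0,0,0,0,0,0,0,0,0,0,0,0,0,0]

```text
time_s: 6.88
ee_pos: [564.3, -0.3, 148.6]
ee_rot: [-179.9, -54.9, 105.9]
force: [0.8, -0.6, -2.4]
gripper_width: 59.7
```

```bash
python3 - <<'E'
from h import *
st=show()
g=grab_frame("scene")
# predicted tin center lane/world z: grasp + offset
R=Ro.from_euler("xyz",st["ee_rot"],degrees=True).as_matrix()
gp=st["ee_pos"]-8*R[:,2]; gl=toL(gp); 
c=toW((gl[0],gl[1]+7)); pts=[(c[0]+30*np.cos(t),c[1]+30*np.sin(t),gp[2]-9+h) for h in(40,-40) for t in np.linspace(0,6.28,24)]
crop(g,170,80,310,220,5,"s4.png",[proj(g,p) for p in pts])
crop(grab_frame("top"),170,150,370,270,4,"t4.png")
E
```

```text
t 6.8833 q [-22.8  38.4  88.3  39.7  93.9 -51.1] ee [ 5.643e+02 -3.000e-01  1.486e+02] toolz lane [-0.001  0.818 -0.575] tooly lane [ 1.     0.001 -0.001] tilt 54.93 grasp lane [ 1.1 -0.6] 153.2 F [ 0.83 -0.56 -2.39] T [-0.82 -0.21 -0.03] w 59.7
```

View pics/s4.png

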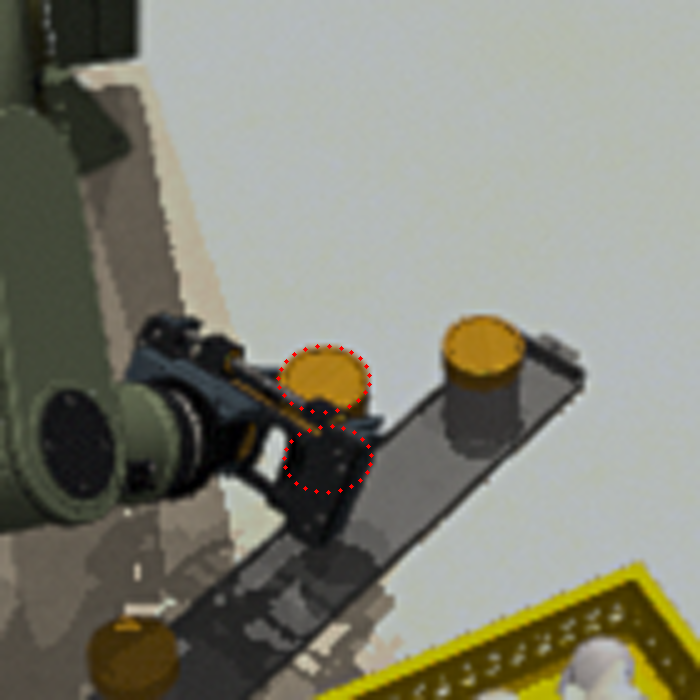

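View pics/t4.png

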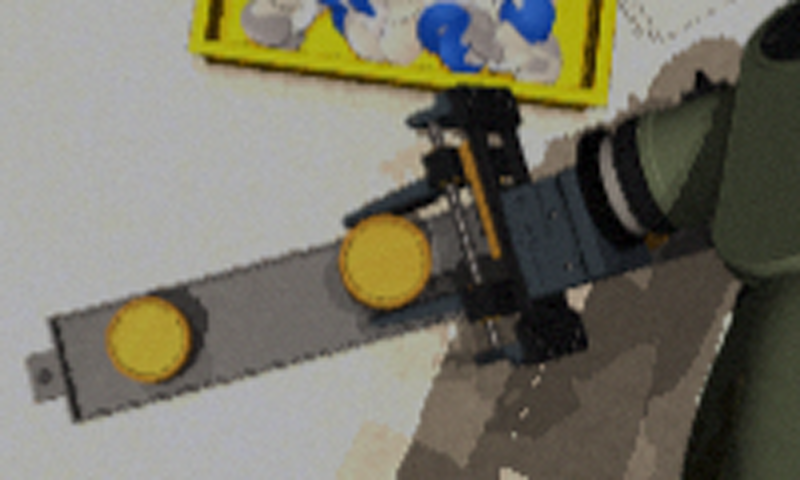

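Request:
arm_command:
  series: [-0.001,0,-0.04,0,0,0,0,0,-0.06,0,0,0,0,0,-0.06,0,0,0,0,0,-0.03,0,0,0,0,0,-0.015,0,0,0,0,0,0,0,0,0,0,0,0,0,0,0]

```text
time_s: 7.57
ee_pos: [564.3, -0.3, 67.6]
ee_rot: [179.9, -55.0, 106.0]
force: [-0.2, 0.5, -1.6]
gripper_width: 59.6
```

```bash
python3 - <<'E'
from h import *
st=show()
crop(grab_frame("scene"),150,80,310,230,5,"s5.png")
E
```

```text
t 7.5667 q [-22.8  43.9  91.2  39.7  87.5 -56.6] ee [ 5.643e+02 -3.000e-01  6.760e+01] toolz lane [-0.     0.82  -0.573] tooly lane [1.    0.001 0.001] tilt 55.04 grasp lane [ 1.1 -0.6] 72.1 F [-0.21  0.55 -1.59] T [-0.81 -0.21  0.03] w 59.6
```

View pics/s5.png

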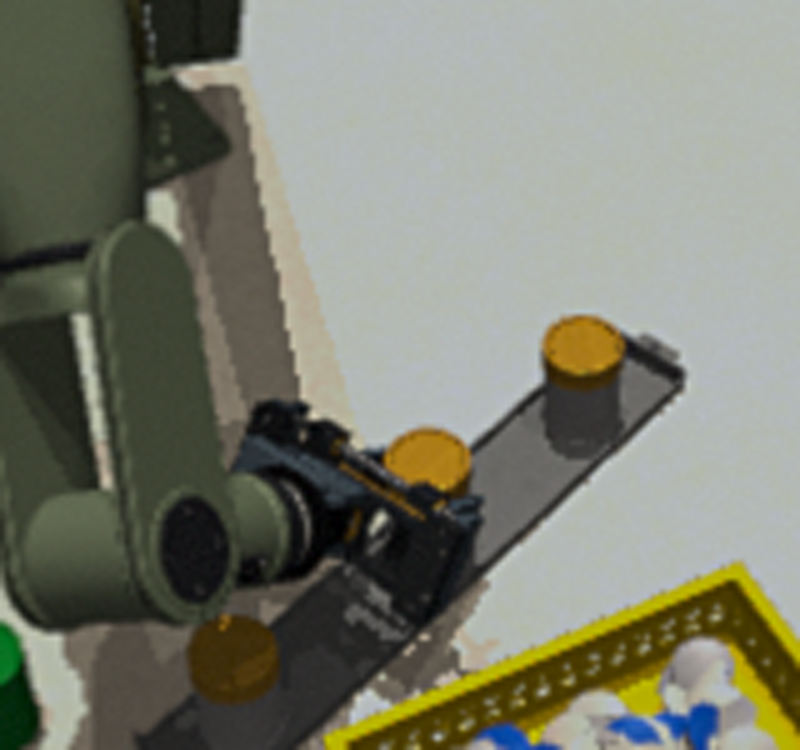

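```bash
python3 - <<'E'
from h import *
st=env.state();g=grab_frame("scene");R=Ro.from_euler("xyz",st["ee_rot"],degrees=True).as_matrix()
for s in range(50,330,25):
    X=st["ee_pos"]-s*R[:,2];p=proj(g,X);print(s,X.round(),toL(X).round(),((p[0]-150)*5,(p[1]-80)*5))
E
```

```text
50 [576. -40.  97.] [  1. -35.] (np.float64(385.4295107614129), np.float64(499.6119967941489))
75 [581. -60. 111.] [  1. -56.] (np.float64(364.1917352723975), np.float64(503.75074340242816))
100 [587. -79. 125.] [  1. -76.] (np.float64(342.3627756640992), np.float64(508.0069828771448))
125 [593. -99. 140.] [  1. -97.] (np.float64(319.91951406166976), np.float64(512.3854203430596))
150 [ 598. -119.  154.] [   1. -117.] (np.float64(296.83773970394714), np.float64(516.8909916658815))
175 [ 604. -138.  168.] [   1. -138.] (np.float64(273.0920960917075), np.float64(521.5288755310577))
200 [ 609. -158.  183.] [   1. -158.] (np.float64(248.65602675904015), np.float64(526.3045059944283))
225 [ 615. -178.  197.] [   1. -179.] (np.float64(223.50171997902592), np.float64(531.2235854705768))
250 [ 621. -197.  211.] [   1. -199.] (np.float64(197.60005282280275), np.float64(536.2920981075836))
275 [ 626. -217.  226.] [   1. -220.] (np.float64(170.92053512596848), np.float64(541.5163234751187))
300 [ 632. -237.  240.] [   1. -240.] (np.float64(143.43125408461717), np.float64(546.9028504653028))
325 [ 638. -256.  254.] [   1. -261.] (np.float64(115.09882041319628), np.float64(552.4585912710256))
```

Request:
arm_command:
  series: [0,0,-0.02,0,0,0,0,0,-0.015,0,0,0,0,0,-0.003,0,0,0,0,0,0,0,0,0,0,0,0,0,0,0]

```text
time_s: 8.08
ee_pos: [564.0, -0.5, 51.7]
ee_rot: [-180.0, -55.1, 105.9]
force: [-0.4, 0.9, -2.3]
gripper_width: 59.7
```

Request:
arm_command:
  series: [0,0,-0.003,0,0,0,0,0,-0.003,0,0,0,0,0,0,0,0,0]

```text
time_s: 8.33
ee_pos: [564.0, -0.5, 49.2]
ee_rot: [-180.0, -55.0, 106.0]
force: [-0.8, -0.1, -2.2]
gripper_width: 59.6
```

```bash
python3 - <<'E'
from h import *
st=show()
E
```

```text
t 8.3333 q [-22.9  45.2  91.7  39.8  86.1 -57.8] ee [ 5.64e+02 -5.00e-01  4.92e+01] toolz lane [-0.     0.82  -0.573] tooly lane [ 1.  0. -0.] tilt 55.04 grasp lane [ 0.7 -0.7] 53.8 F [-0.76 -0.07 -2.16] T [-0.87 -0.18 -0.01] w 59.6
```

Request:
arm_command:
  series: [0,0,-0.002,0,0,0,0,0,-0.002,0,0,0,0,0,0,0,0,0]

```text
time_s: 8.58
ee_pos: [564.0, -0.5, 47.7]
ee_rot: [-180.0, -55.0, 106.0]
force: [0.7, 0.5, -2.7]
gripper_width: 59.9
```

Request:
arm_command:
  series: [0,0,-0.002,0,0,0,0,0,-0.001,0,0,0,0,0,0,0,0,0]

```text
time_s: 8.83
ee_pos: [564.0, -0.5, 46.5]
ee_rot: [-180.0, -55.0, 106.0]
force: [0.1, -0.2, -2.5]
gripper_width: 59.9
```

```bash
python3 - <<'E'
from h import *
st=show()
crop(grab_frame("scene"),190,120,310,210,6,"s6.png")
E
```

```text
t 8.8333 q [-22.9  45.5  91.7  39.8  85.9 -57.9] ee [ 5.64e+02 -5.00e-01  4.65e+01] toolz lane [-0.     0.82  -0.573] tooly lane [ 1.  0. -0.] tilt 55.05 grasp lane [ 0.7 -0.7] 51.1 F [ 0.14 -0.18 -2.46] T [-0.83 -0.2   0.02] w 59.9
```

View pics/s6.png

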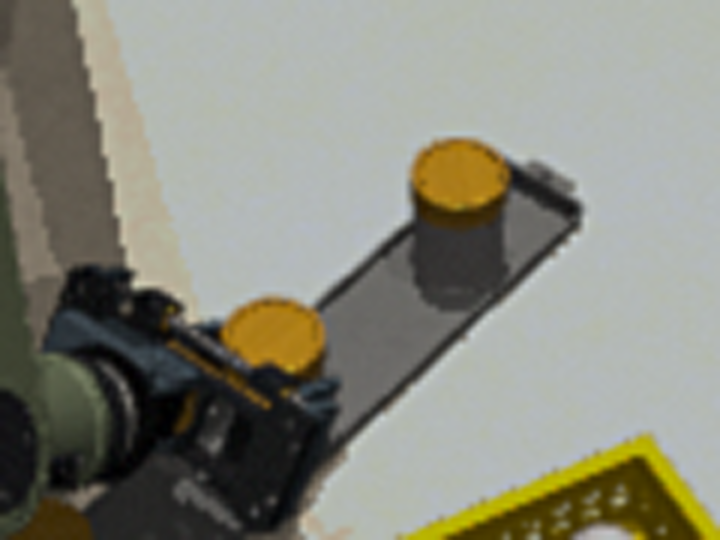

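Request:
arm_command:
  series: [0,0,-0.002,0,0,0,0,0,-0.002,0,0,0,0,0,0,0,0,0]

```text
time_s: 9.13
ee_pos: [564.0, -0.5, 44.9]
ee_rot: [-180.0, -55.1, 106.0]
force: [0.3, 0.0, -2.3]
gripper_width: 59.4
```

Request:
arm_command:
  series: [0,0,-0.002,0,0,0,0,0,-0.002,0,0,0,0,0,0,0,0,0]

```text
time_s: 9.38
ee_pos: [564.0, -0.5, 44.8]
ee_rot: [179.9, -55.2, 106.0]
force: [-0.6, -2.4, 4.5]
gripper_width: 59.7
```

Contact: the force went from −2.3 to +4.5 N. I release.

Request:
arm_command:
  series: [0,0,0.001,0,0,0,0,0,0,0,0,0,0,0,0,0,0,0,0,0,0,0,0,0,0,0,0,0,0,0,0,0,0,0,0,0,0,0,0,0,0,0]
  hand: 1

```text
time_s: 9.97
ee_pos: [564.0, -0.4, 43.7]
ee_rot: [-180.0, -55.0, 106.0]
force: [0.3, 0.2, -0.4]
gripper_width: 90.8
```

```bash
python3 - <<'E'
from h import *
st=show()
crop(grab_frame("scene"),190,120,310,210,6,"s7.png")
crop(grab_frame("top"),170,150,370,270,4,"t7.png")
E
```

```text
t 9.9667 q [-22.9  45.7  91.8  39.8  85.7 -58.1] ee [ 5.64e+02 -4.00e-01  4.37e+01] toolz lane [-0.     0.82  -0.573] tooly lane [ 1.  0. -0.] tilt 55.05 grasp lane [ 0.8 -0.7] 48.3 F [ 0.29  0.22 -0.39] T [-0.5  -0.12 -0.02] w 90.8
```

View pics/s7.png

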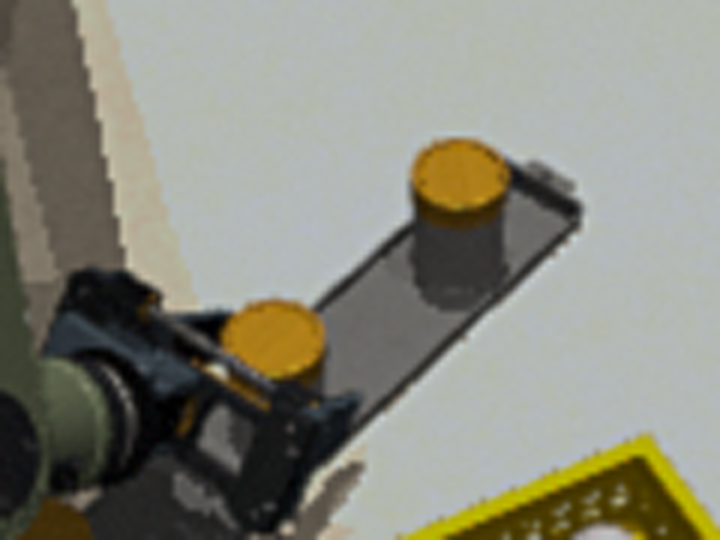

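View pics/t7.png

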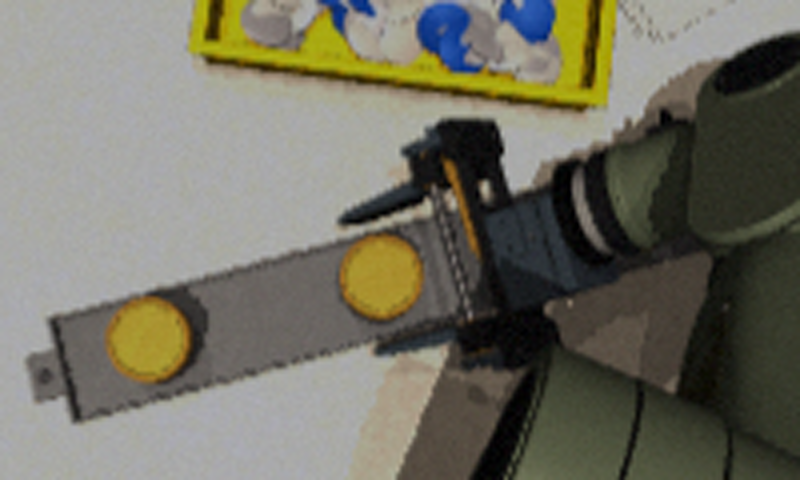

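The tin stands upright, with its lid at top crop (381,276), on the lane's middle line. I back off along the tool, then go up.

Request:
arm_command:
  series: [0.006,-0.02,0.015,0,0,0,0.006,-0.02,0.015,0,0,0,0.006,-0.02,0.015,0,0,0,0,0,0.04,0,0,0,0,0,0.07,0,0,0,0,0,0.07,0,0,0,0,0,0.07,0,0,0,0,0,0.07,0,0,0,0,0,0.03,0,0,0,0,0,0,0,0,0]

```text
time_s: 10.9
ee_pos: [572.1, -24.9, 205.4]
ee_rot: [179.4, -54.8, 106.5]
force: [-0.1, -0.4, -0.0]
gripper_width: 90.8
```

```bash
python3 - <<'E'
from h import *
st=show()
f=grab_frame("top");crop(f,170,150,370,270,4,"t8.png")
crop(grab_frame("scene"),170,120,310,220,5,"s8.png")
E
```

```text
t 10.9 q [-24.5  36.3  82.8  39.4 100.4 -47.7] ee [572.1 -24.9 205.4] toolz lane [ 0.003  0.817 -0.576] tooly lane [1.    0.    0.006] tilt 54.81 grasp lane [  1.8 -26.5] 210.0 F [-0.1  -0.38 -0.01] T [-0.5  -0.06  0.05] w 90.8
```

View pics/s8.png

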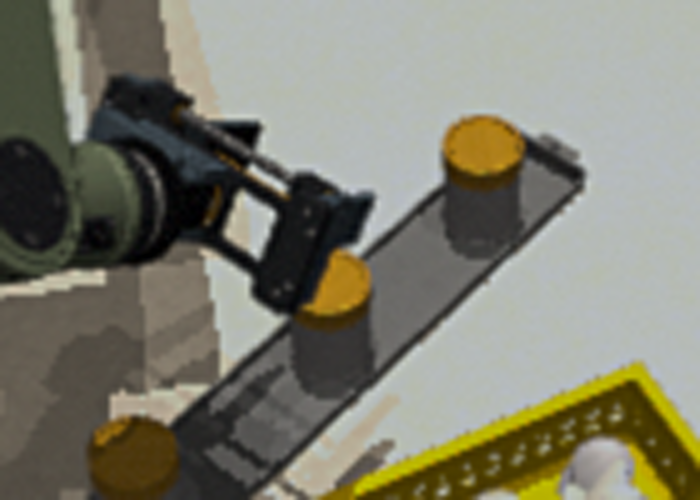

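View pics/t8.png

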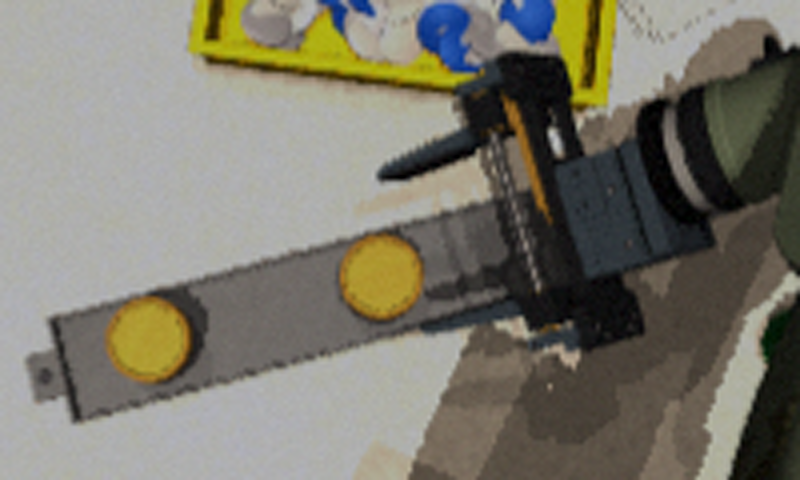

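Request:
arm_command:
  series: [-0.017,0.0585,0,-0.1469,-0.042,0,-0.017,0.0585,0,-0.1469,-0.042,0,-0.017,0.0585,0,-0.1469,-0.042,0,-0.017,0.0585,0,-0.1469,-0.042,0,-0.017,0.0585,0,-0.1469,-0.042,0,-0.017,0.0585,0,-0.1469,-0.042,0,-0.017,0.0585,0,-0.1469,-0.042,0,-0.017,0.0585,0,-0.1469,-0.042,0,0,0,0,0,0,0,0,0,0,0,0,0,0,0,0,0,0,0]

```text
time_s: 11.92
ee_pos: [516.0, 162.8, 200.0]
ee_rot: [-179.8, -0.0, 106.1]
force: [-0.2, 0.1, 0.2]
gripper_width: 91.1
```

```bash
python3 - <<'E'
from h import *
st=show()
f=grab_frame("top")
for n,p in [("A",(264.85,218.6)),("L",(149/4+169.6,239/4+174.6)),("R",(638/4+169.6,110/4+174.6))]:
    w=pix(f,*p,83);print(n,w.round(1),toL(w).round(1))
crop(f,170,150,370,270,4,"t9.png")
E
```

```text
t 11.9167 q [16.3 16.4 96.2  0.  67.6  0.2] ee [516.  162.8 200. ] toolz lane [-0.004  0.001 -1.   ] tooly lane [ 1.     0.002 -0.004] tilt 0.04 grasp lane [ -0.5 176. ] 208.0 F [-0.24  0.11  0.18] T [-0.06  0.02  0.04] w 91.1
A [564.1  -0.8  83. ] [0.7 5.5]
L [517.2 162.9  83. ] [  0.6 175.8]
R [ 614.1 -186.    83. ] [  -2.1 -186.3]
```

View pics/t9.png

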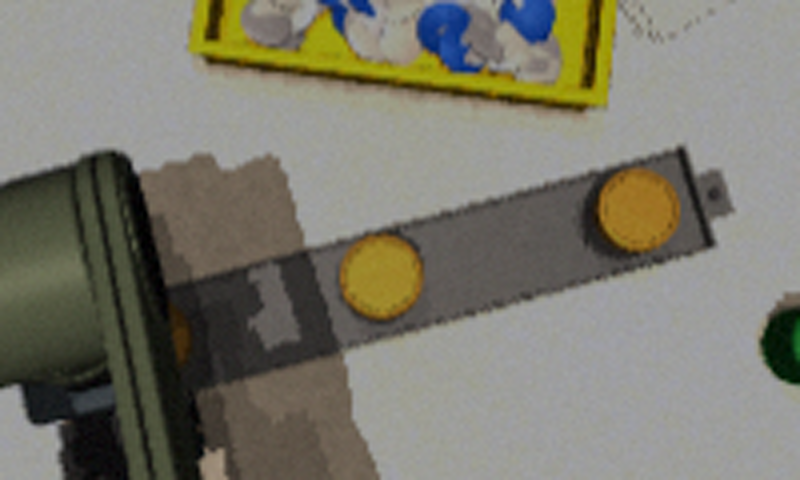

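Request:
arm_command:
  series: [0.002,0,-0.07,0,0,0,0,0,-0.08,0,0,0,0,0,-0.08,0,0,0,0,0,-0.08,0,0,0,0,0,-0.05,0,0,0,0,0,-0.025,0,0,0,0,0,0,0,0,0,0,0,0,0,0,0]

```text
time_s: 12.63
ee_pos: [518.4, 161.2, 47.7]
ee_rot: [-180.0, -0.0, 105.8]
force: [1.1, 0.1, 0.4]
gripper_width: 91.2
```

Request:
arm_command:
  series: [0,0,0,0,0,0,0,0,0,0,0,0,0,0,0,0,0,0,0,0,0,0,0,0,0,0,0,0,0,0,0,0,0,0,0,0,0,0,0,0,0,0]
  hand: 0
  newtons: 25

```text
time_s: 13.22
ee_pos: [517.7, 162.8, 48.4]
ee_rot: [180.0, -0.0, 106.0]
force: [-0.5, -0.7, 5.1]
gripper_width: 59.7
```

Request:
arm_command:
  series: [0,0,0.02,0,0,0,0,0,0.03,0,0,0,0,0,0.03,0,0,0,0,0,0.02,0,0,0,0,0,0,0,0,0,0,0,0,0,0,0,0,0,0,0,0,0,0,0,0,0,0,0,0,0,0,0,0,0]

```text
time_s: 13.97
ee_pos: [517.1, 162.6, 87.0]
ee_rot: [-179.9, -0.0, 106.0]
force: [-0.4, -0.6, -4.5]
gripper_width: 59.6
```

```bash
python3 - <<'E'
from h import *
a=[]
for i in range(12):
    st=env.state();a.append(st['force']); g=grab_frame("scene")
print(np.mean(a,0),np.std(a,0),st['effort'])
show()
crop(g,170,100,310,220,5,"s10.png")
E
```

```text
[-0.04115128  0.01937262 -3.76721849] [0.4950369  0.62518549 0.47758133] [-8.59349384e-04 -4.29709375e+01 -2.00578952e+01  7.21836300e-02
  3.72085569e-02  3.05638412e-05]
t 14.5667 q [1.62e+01 2.26e+01 1.05e+02 1.00e-01 5.24e+01 2.00e-01] ee [517.6 162.7  87.8] toolz lane [-0.     0.001 -1.   ] tooly lane [ 1.  0. -0.] tilt 0.04 grasp lane [  1.  175.5] 95.8 F [-0.4   0.47 -4.38] T [-0.05  0.01  0.01] w 59.7
```

View pics/s10.png

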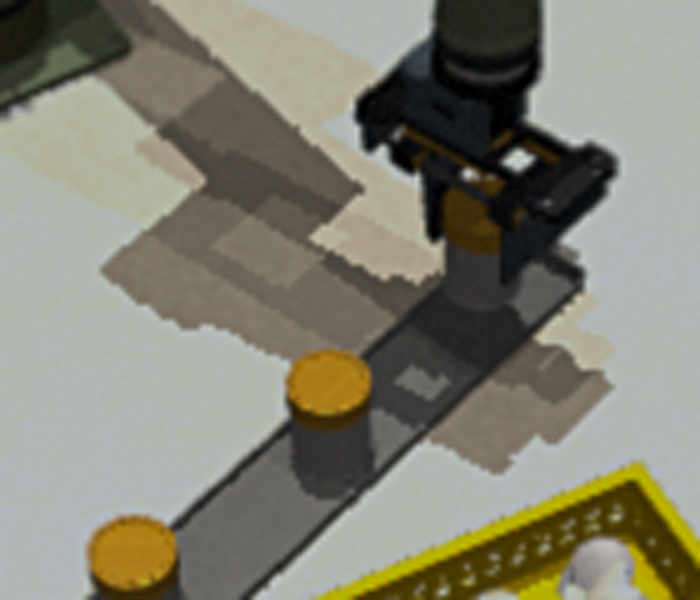

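The left tin weighs about 3.8 N, which looks heavy. I set it back.

Request:
arm_command:
  series: [0,0,-0.03,0,0,0,0,0,-0.04,0,0,0,0,0,-0.02,0,0,0,0,0,-0.005,0,0,0,0,0,-0.004,0,0,0,0,0,0,0,0,0,0,0,0,0,0,0]

```text
time_s: 15.15
ee_pos: [518.5, 163.0, 48.8]
ee_rot: [179.9, -0.0, 106.0]
force: [0.3, 0.4, -3.7]
gripper_width: 59.6
```

Request:
arm_command:
  series: [0,0,-0.0015,0,0,0,0,0,-0.0015,0,0,0,0,0,0,0,0,0]

```text
time_s: 15.4
ee_pos: [518.6, 163.0, 48.4]
ee_rot: [179.9, -0.0, 106.0]
force: [-1.4, 0.3, 5.9]
gripper_width: 59.6
```

Contact. I release and go up.

Request:
arm_command:
  series: [0,0,0,0,0,0,0,0,0,0,0,0,0,0,0,0,0,0,0,0,0,0,0,0,0,0,0,0,0,0,0,0,0,0,0,0,0,0,0.04,0,0,0,0,0,0.08,0,0,0,0,0,0.08,0,0,0,0,0,0.06,0,0,0,0,0,0,0,0,0]
  hand: 1

```text
time_s: 16.32
ee_pos: [520.8, 163.6, 156.2]
ee_rot: [179.4, -0.0, 106.0]
force: [1.0, -0.6, -0.2]
gripper_width: 91.4
```

```bash
python3 - <<'E'
from h import *
show()
crop(grab_frame("scene"),150,100,330,235,4,"s11.png")
E
```

```text
t 16.3167 q [16.2 18.5 99.9  0.1 61.   0.2] ee [520.8 163.6 156.2] toolz lane [ 0.011  0.001 -1.   ] tooly lane [1.    0.    0.011] tilt 0.05 grasp lane [  4.2 175.5] 164.2 F [ 1.05 -0.55 -0.15] T [-0.05  0.01  0.02] w 91.4
```

View pics/s11.png

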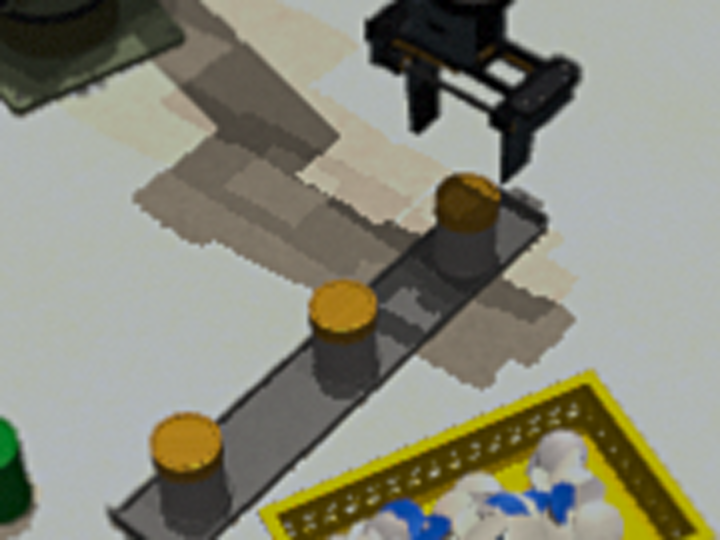

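Request:
arm_command:
  series: [0.0232,-0.0818,0,0,0,0,0.0232,-0.0818,0,0,0,0,0.0232,-0.0818,0,0,0,0,0.0232,-0.0818,0,0,0,0,0.0232,-0.0818,0,0,0,0,0,0,0,0,0,0,0,0,0,0,0,0,0,0,0,0,0,0,0,0,0,0,0,0]

```text
time_s: 17.12
ee_pos: [563.3, 0.2, 150.2]
ee_rot: [-179.9, -0.1, 106.0]
force: [0.2, 1.4, 0.0]
gripper_width: 91.7
```

```bash
python3 - <<'E'
from h import *
show()
f=grab_frame("top");crop(f,170,150,370,270,4,"t12.png")
E
```

```text
t 17.1167 q [ -1.2  20.6  97.6   0.1  61.9 -17.2] ee [5.633e+02 2.000e-01 1.502e+02] toolz lane [-0.002  0.002 -1.   ] tooly lane [ 1.     0.001 -0.002] tilt 0.1 grasp lane [0.2 6.7] 158.2 F [0.23 1.37 0.02] T [-0.11  0.08 -0.03] w 91.7
```

View pics/t12.png

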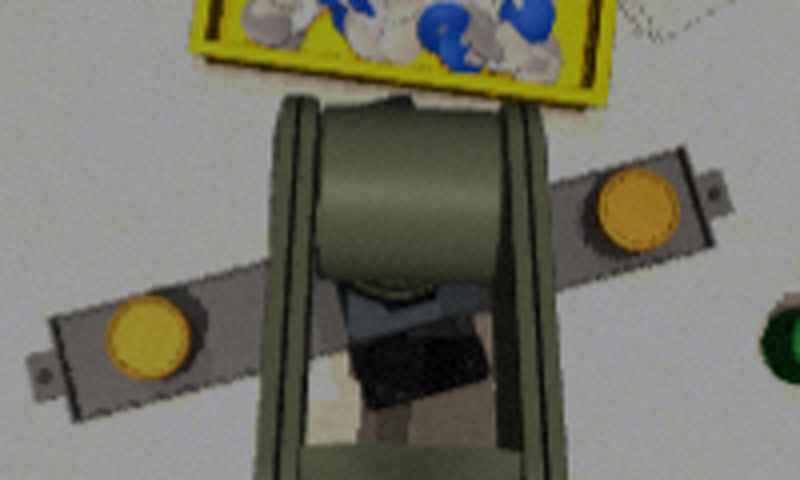

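Request:
arm_command:
  series: [0,0,-0.06,0,0,0,0,0,-0.08,0,0,0,0,0,-0.06,0,0,0,0,0,-0.04,0,0,0,0,0,-0.017,0,0,0,0,0,0,0,0,0,0,0,0,0,0,0]

```text
time_s: 17.75
ee_pos: [564.4, -0.2, 48.6]
ee_rot: [180.0, -0.0, 106.0]
force: [0.7, 0.2, -0.7]
gripper_width: 91.4
```

Request:
arm_command:
  series: [0,0,0,0,0,0,0,0,0,0,0,0,0,0,0,0,0,0,0,0,0,0,0,0,0,0,0,0,0,0,0,0,0,0,0,0,0,0,0,0,0,0]
  hand: 0
  newtons: 25

```text
time_s: 18.33
ee_pos: [564.2, -1.0, 48.7]
ee_rot: [180.0, -0.0, 106.0]
force: [-0.1, -0.4, 2.8]
gripper_width: 59.4
```

Request:
arm_command:
  series: [0,0,0.02,0,0,0,0,0,0.03,0,0,0,0,0,0.03,0,0,0,0,0,0.02,0,0,0,0,0,0,0,0,0,0,0,0,0,0,0,0,0,0,0,0,0,0,0,0,0,0,0,0,0,0,0,0,0]

```text
time_s: 19.08
ee_pos: [563.5, -0.9, 87.4]
ee_rot: [-179.9, -0.1, 106.0]
force: [-0.4, 0.4, -2.2]
gripper_width: 59.7
```

```bash
python3 - <<'E'
from h import *
a=[]
for i in range(12):
    st=env.state();a.append(st['force']); g=grab_frame("scene")
print(np.mean(a,0),np.std(a,0))
show()
crop(g,170,100,310,220,5,"s13.png")
E
```

```text
[-0.02321885  0.15276444 -2.20151013] [0.52147552 0.2911928  0.44923216]
t 19.6833 q [ -1.3  24.2 102.1   0.   53.7 -17.3] ee [564.   -0.9  88.2] toolz lane [-0.     0.001 -1.   ] tooly lane [ 1.  0. -0.] tilt 0.04 grasp lane [0.7 5.4] 96.2 F [-0.41  0.69 -1.32] T [-0.06  0.   -0.01] w 59.9
```

View pics/s13.png

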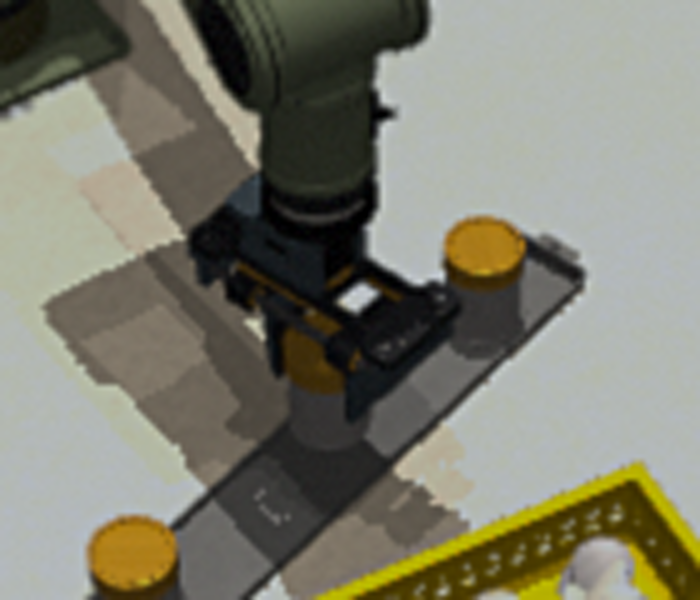

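The middle tin weighs about 2.2 N, so it is light. I set it down.

Request:
arm_command:
  series: [0,0,-0.03,0,0,0,0,0,-0.04,0,0,0,0,0,-0.02,0,0,0,0,0,-0.005,0,0,0,0,0,-0.004,0,0,0,0,0,0,0,0,0,0,0,0,0,0,0]

```text
time_s: 20.27
ee_pos: [564.9, -0.9, 49.2]
ee_rot: [179.9, -0.0, 106.0]
force: [0.3, -0.4, -1.4]
gripper_width: 59.6
```

Request:
arm_command:
  series: [0,0,-0.0015,0,0,0,0,0,-0.0015,0,0,0,0,0,0,0,0,0]

```text
time_s: 20.52
ee_pos: [565.0, -0.9, 48.6]
ee_rot: [179.9, -0.0, 106.0]
force: [-0.8, 0.2, 5.0]
gripper_width: 59.5
```

Request:
arm_command:
  series: [0,0,0,0,0,0,0,0,0,0,0,0,0,0,0,0,0,0,0,0,0,0,0,0,0,0,0,0,0,0,0,0,0,0,0,0,0,0,0.04,0,0,0,0,0,0.08,0,0,0,0,0,0.08,0,0,0,0,0,0.06,0,0,0,0,0,0,0,0,0]
  hand: 1

```text
time_s: 21.43
ee_pos: [567.3, -0.9, 156.8]
ee_rot: [179.4, 0.1, 106.0]
force: [1.3, -0.8, 0.0]
gripper_width: 91.2
```

Request:
arm_command:
  series: [0.0208,-0.0771,0,0,0,0,0.0208,-0.0771,0,0,0,0,0.0208,-0.0771,0,0,0,0,0.0208,-0.0771,0,0,0,0,0.0208,-0.0771,0,0,0,0,0.0208,-0.0771,0,0,0,0,0,0,0,0,0,0,0,0,0,0,0,0,0,0,0,0,0,0,0,0,0,0,0,0]

```text
time_s: 22.27
ee_pos: [613.4, -184.7, 150.9]
ee_rot: [-179.9, -0.1, 106.0]
force: [-0.5, 1.3, 0.1]
gripper_width: 91.2
```

```bash
python3 - <<'E'
from h import *
show()
crop(grab_frame("scene"),150,100,330,235,4,"s14.png")
crop(grab_frame("top"),170,150,370,270,4,"t14.png")
E
```

```text
t 22.2667 q [-17.8  27.1  86.7   0.1  66.3 -33.8] ee [ 613.4 -184.7  150.9] toolz lane [-0.001  0.002 -1.   ] tooly lane [ 1.     0.001 -0.001] tilt 0.1 grasp lane [  -2.4 -184.9] 158.9 F [-0.5   1.31  0.05] T [-0.11  0.03 -0.08] w 91.2
```

View pics/s14.png

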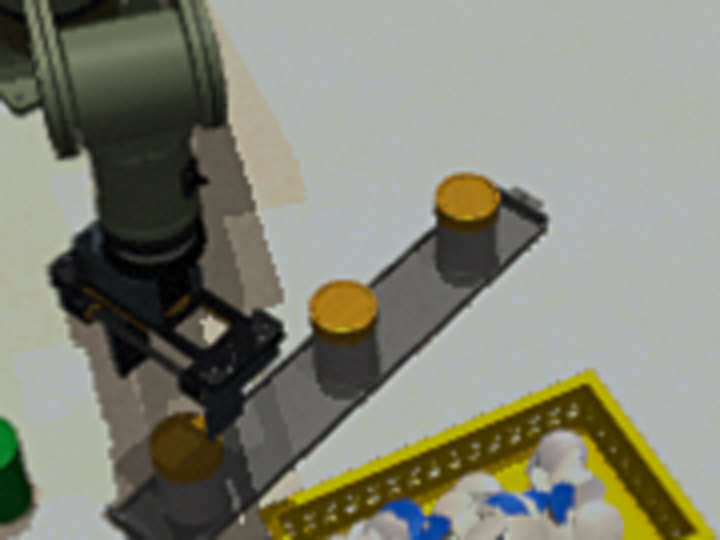

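View pics/t14.png

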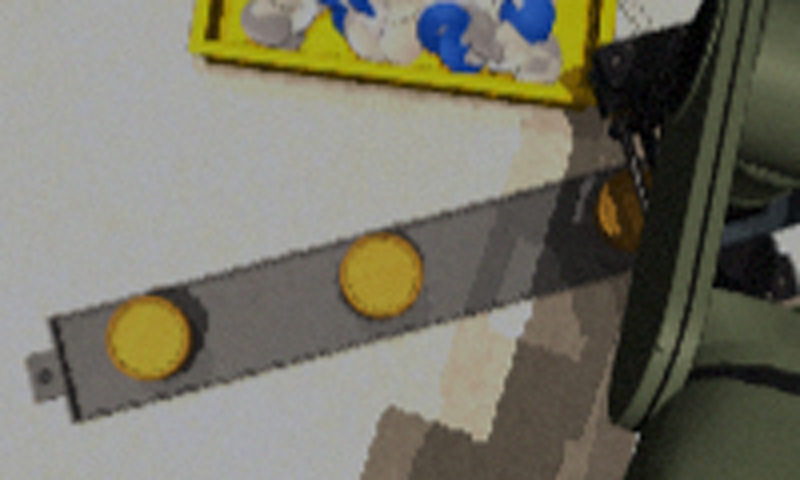

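Request:
arm_command:
  series: [0,0,-0.06,0,0,0,0,0,-0.08,0,0,0,0,0,-0.06,0,0,0,0,0,-0.04,0,0,0,0,0,-0.017,0,0,0,0,0,0,0,0,0,0,0,0,0,0,0]

```text
time_s: 22.95
ee_pos: [614.5, -185.5, 49.3]
ee_rot: [180.0, -0.0, 106.0]
force: [0.1, -0.6, 0.2]
gripper_width: 91.5
```

Request:
arm_command:
  series: [0,0,0,0,0,0,0,0,0,0,0,0,0,0,0,0,0,0,0,0,0,0,0,0,0,0,0,0,0,0,0,0,0,0,0,0,0,0,0,0,0,0]
  hand: 0
  newtons: 25

```text
time_s: 23.53
ee_pos: [614.3, -186.0, 49.1]
ee_rot: [180.0, -0.0, 106.0]
force: [0.1, 0.3, 2.2]
gripper_width: 59.7
```

Request:
arm_command:
  series: [0,0,0.02,0,0,0,0,0,0.03,0,0,0,0,0,0.03,0,0,0,0,0,0.02,0,0,0,0,0,0,0,0,0,0,0,0,0,0,0,0,0,0,0,0,0,0,0,0,0,0,0,0,0,0,0,0,0]

```text
time_s: 24.28
ee_pos: [613.6, -185.8, 87.9]
ee_rot: [-179.9, -0.1, 106.0]
force: [-0.4, 0.2, -1.8]
gripper_width: 59.8
```

```bash
python3 - <<'E'
from h import *
a=[]
for i in range(12):
    st=env.state();a.append(st['force']); g=grab_frame("scene")
print(np.mean(a,0),np.std(a,0))
show()
crop(g,150,100,310,240,5,"s15.png")
E
```

```text
[ 0.14268388  0.05079383 -1.96227661] [0.57306093 0.47012654 0.32832693]
t 24.8833 q [-17.9  30.3  91.    0.   58.7 -33.9] ee [ 614.  -185.9   88.6] toolz lane [-0.     0.001 -1.   ] tooly lane [ 1.  0. -0.] tilt 0.04 grasp lane [  -2.2 -186.2] 96.6 F [ 0.72  0.35 -2.5 ] T [-0.07  0.05 -0.  ] w 59.5
```

View pics/s15.png

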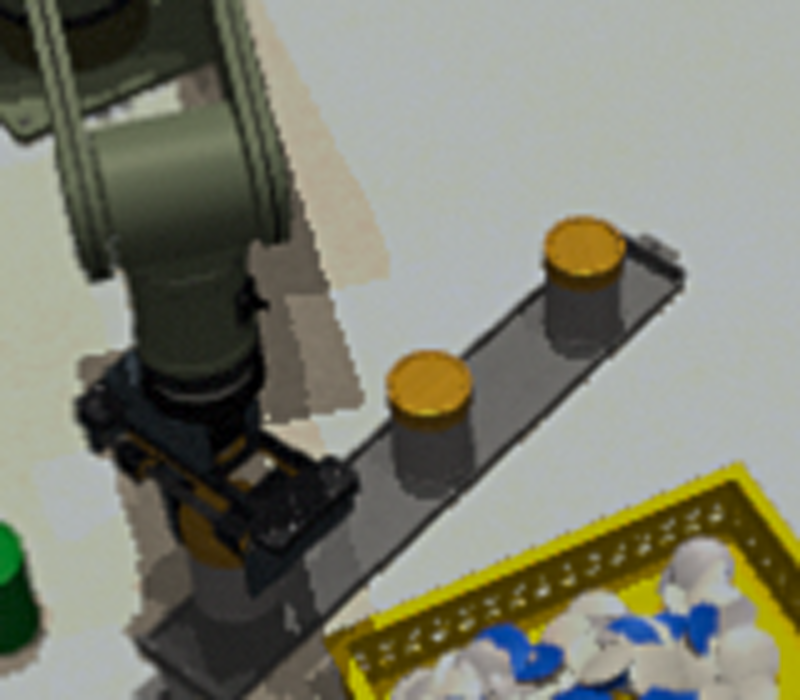

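The right tin weighs about 2.0 N (left 3.8, middle 2.2), so the left tin is the heaviest. I set the right one down.

Request:
arm_command:
  series: [0,0,-0.03,0,0,0,0,0,-0.04,0,0,0,0,0,-0.02,0,0,0,0,0,-0.005,0,0,0,0,0,-0.004,0,0,0,0,0,0,0,0,0,0,0,0,0,0,0]

```text
time_s: 25.47
ee_pos: [614.4, -186.1, 49.2]
ee_rot: [179.9, -0.0, 106.0]
force: [1.2, -0.4, -2.2]
gripper_width: 59.9
```

Request:
arm_command:
  series: [0,0,-0.0015,0,0,0,0,0,-0.0015,0,0,0,0,0,0,0,0,0]

```text
time_s: 25.72
ee_pos: [614.6, -186.1, 49.0]
ee_rot: [179.9, 0.0, 106.0]
force: [-1.4, 0.3, 5.1]
gripper_width: 59.6
```

Request:
arm_command:
  series: [0,0,0,0,0,0,0,0,0,0,0,0,0,0,0,0,0,0,0,0,0,0,0,0,0,0,0,0,0,0,0,0,0,0,0,0,0,0,0.04,0,0,0,0,0,0.08,0,0,0,0,0,0.08,0,0,0,0,0,0.06,0,0,0,0,0,0,0,0,0]
  hand: 1

```text
time_s: 26.63
ee_pos: [617.1, -186.9, 157.9]
ee_rot: [179.5, 0.3, 106.0]
force: [0.6, -0.1, 0.5]
gripper_width: 90.9
```

Request:
arm_command:
  series: [-0.0242,0.0872,0,0,0,0,-0.0242,0.0872,0,0,0,0,-0.0242,0.0872,0,0,0,0,-0.0242,0.0872,0,0,0,0,-0.0242,0.0872,0,0,0,0,-0.0242,0.0872,0,0,0,0,-0.0242,0.0872,0,0,0,0,-0.0242,0.0872,0,0,0,0,-0.0242,0.0872,0,0,0,0,-0.0242,0.0872,0,0,0,0,0,0,0,0,0,0,0,0,0,0,0,0,0,0,0,0,0,0,0,0,0,0,0,0]

```text
time_s: 27.8
ee_pos: [517.4, 161.8, 151.5]
ee_rot: [-180.0, -0.0, 105.9]
force: [0.0, 0.1, -0.0]
gripper_width: 91.0
```

```bash
python3 - <<'E'
from h import *
show()
crop(grab_frame("scene"),150,100,330,235,4,"s16.png")
crop(grab_frame("top"),170,150,370,270,4,"t16.png")
E
```

```text
t 27.8 q [ 16.1  18.7 100.3   0.   61.    0.2] ee [517.4 161.8 151.5] toolz lane [-0.001  0.    -1.   ] tooly lane [ 1.    -0.001 -0.001] tilt 0.02 grasp lane [  0.5 174.6] 159.5 F [ 0.01  0.09 -0.03] T [-0.02  0.01  0.03] w 91.0
```

View pics/s16.png

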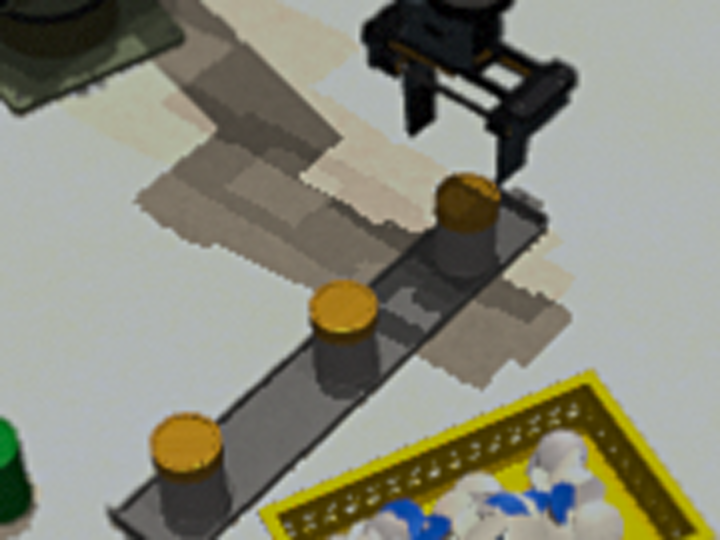

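View pics/t16.png

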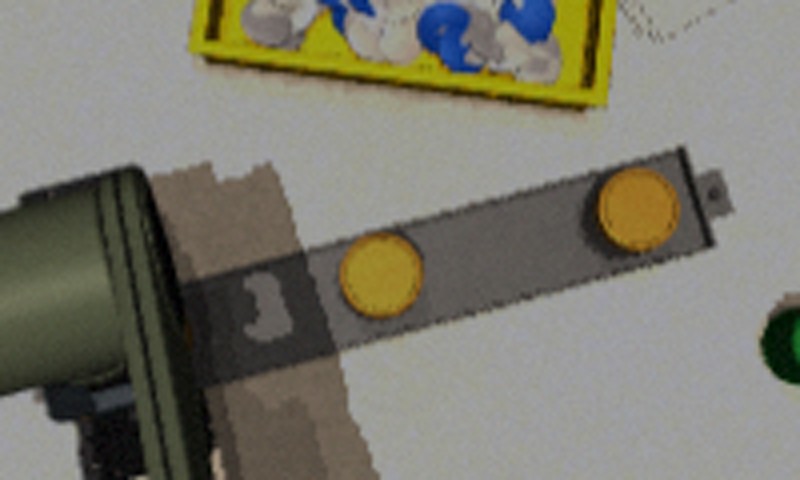

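Request:
arm_command:
  series: [0,0.002,-0.06,0,0,0,0,0,-0.08,0,0,0,0,0,-0.06,0,0,0,0,0,-0.04,0,0,0,0,0,-0.017,0,0,0,0,0,0,0,0,0,0,0,0,0,0,0]

```text
time_s: 28.48
ee_pos: [517.8, 163.2, 49.4]
ee_rot: [180.0, -0.0, 105.9]
force: [0.2, -0.2, -0.1]
gripper_width: 90.7
```

Request:
arm_command:
  series: [0,0,0,0,0,0,0,0,0,0,0,0,0,0,0,0,0,0,0,0,0,0,0,0,0,0,0,0,0,0,0,0,0,0,0,0,0,0,0,0,0,0]
  hand: 0
  newtons: 30

```text
time_s: 29.07
ee_pos: [518.0, 164.0, 49.6]
ee_rot: [179.9, -0.0, 106.0]
force: [1.0, 0.5, 3.4]
gripper_width: 59.3
```

Request:
arm_command:
  series: [0,0,0.02,0,0,0,0,0,0.04,0,0,0,0,0,0.06,0,0,0,0,0,0.07,0,0,0,0,0,0.07,0,0,0,0,0,0.07,0,0,0,0,0,0.07,0,0,0,0,0,0.05,0,0,0,0,0,0.03,0,0,0,0,0,0.012,0,0,0,0,0,0,0,0,0,0,0,0,0,0,0,0,0,0,0,0,0,0,0,0,0,0,0,0,0,0,0,0,0,0,0,0,0,0,0,0,0,0,0]

```text
validation failed for argument at $.se...
```

```bash
python3 - <<'E'
from h import *
a=[]
for i in range(12):
    st=env.state();a.append(st['force']); g=grab_frame("scene")
print(np.mean(a,0),np.std(a,0))
show()
crop(g,150,50,330,240,4,"s17.png")
f=grab_frame("top");cv2.imwrite("pics/t17.png",f["frame"][:,:,::-1])
E
```

```text
[2.00717884 0.69854906 4.65761119] [0.48160901 0.43620344 1.0810397 ]
t 29.6667 q [1.630e+01 2.530e+01 1.073e+02 1.000e-01 4.720e+01 3.000e-01] ee [518.1 164.   49.6] toolz lane [ 0.002  0.001 -1.   ] tooly lane [1.    0.    0.002] tilt 0.05 grasp lane [  1.7 176.6] 57.6 F [1.9  0.02 5.82] T [ 0.06 -0.27 -0.06] w 59.9
```

View pics/s17.png

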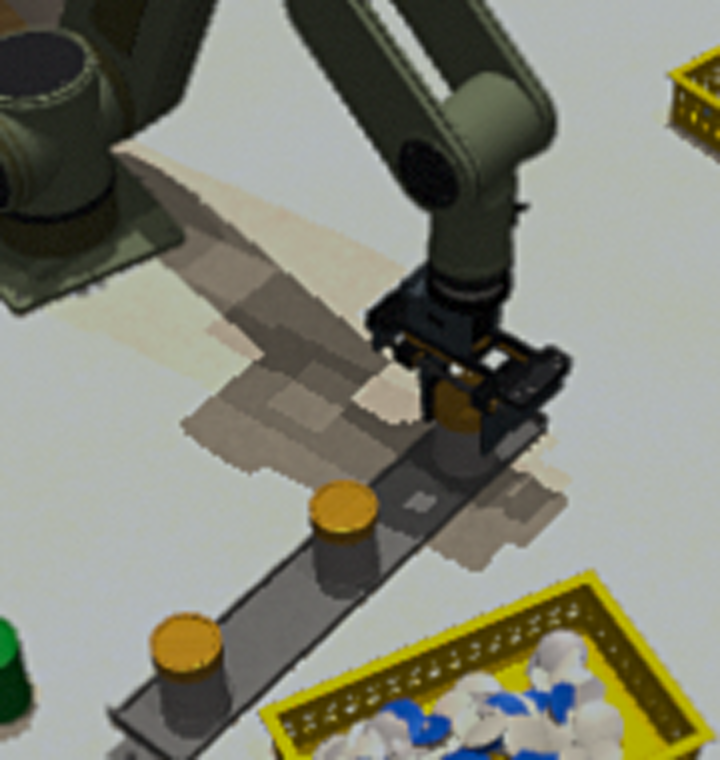

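View pics/t17.png

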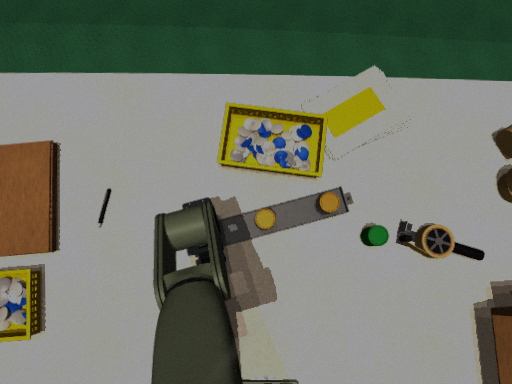

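The lift call was refused because its row count was off, so the tin is gripped but still down. I repeat the lift.

Request:
arm_command:
  series: [0,0,0.02,0,0,0,0,0,0.04,0,0,0,0,0,0.06,0,0,0,0,0,0.07,0,0,0,0,0,0.07,0,0,0,0,0,0.07,0,0,0,0,0,0.07,0,0,0,0,0,0.05,0,0,0,0,0,0.03,0,0,0,0,0,0.012,0,0,0,0,0,0,0,0,0,0,0,0,0,0,0,0,0,0,0,0,0,0,0,0,0,0,0,0,0,0,0,0,0,0,0,0,0,0,0]

```text
time_s: 31.05
ee_pos: [516.9, 163.6, 245.0]
ee_rot: [-179.9, -0.0, 106.0]
force: [0.5, 1.1, -4.2]
gripper_width: 59.3
```

```bash
python3 - <<'E'
from h import *
a=[]
for i in range(16):
    st=env.state();a.append(st['force']); g=grab_frame("scene")
print(np.mean(a,0),np.std(a,0))
show()
crop(g,150,50,330,240,4,"s18.png")
f=grab_frame("top");cv2.imwrite("pics/t18.png",f["frame"][:,:,::-1])
E
```

```text
[ 0.20613494  0.09200359 -4.11490938] [0.37955989 0.60133954 0.41466604]
t 31.85 q [16.3 14.6 91.8  0.  73.5  0.3] ee [517.2 163.7 245.8] toolz lane [-0.     0.001 -1.   ] tooly lane [ 1.  0. -0.] tilt 0.04 grasp lane [  0.8 176.5] 253.8 F [-0.89  0.44 -3.33] T [-0.1   0.03 -0.04] w 59.5
```

View pics/s18.png

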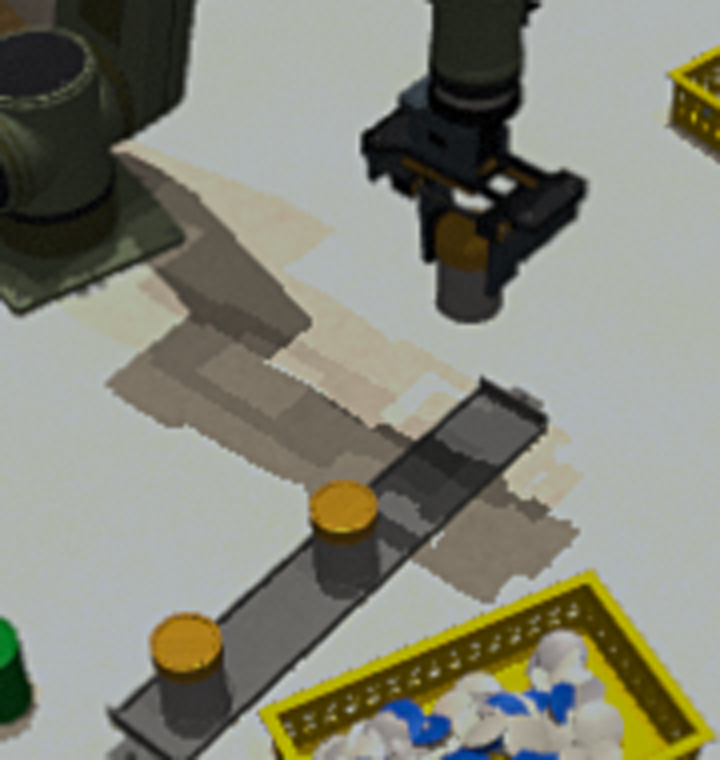

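View pics/t18.png

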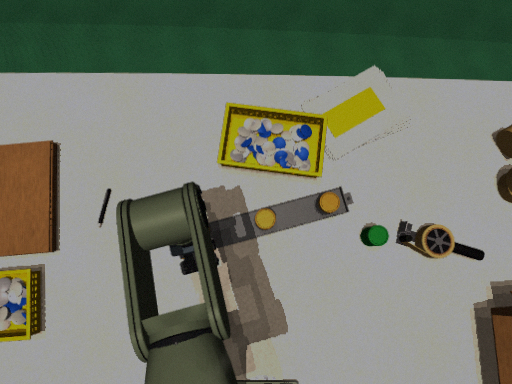

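The left tin is held upright with its base near 200 mm, and the force reads 4.1 N. The other two stand at top (265,218) and (329,202), and the marker, basket and dispenser have not moved. I hand in.

```bash
python3 -c "
from workcell import env
print(env.job_done()); print(env.state()['time_s'])"
```

```text
the job is handed in; nothing more can be done
None
the job is handed in; nothing more can be done
```

I stood the fallen (middle) tin up in its gap, then lifted and set back the left, middle and right tins in that order. They read about 3.8, 2.2 and 2.0 N, with noise of about 0.5 N, so the left one is clearly the heaviest. I handed in with the left tin gripped and held upright, its base about 200 mm above the table, at about 31.9 s.

The last pictures showed the other two standing on the lane's middle line, and the basket, tape dispenser and marker where they were. The force with the left tin held at the end was 4.1 N, against 3.8 N at its first lift, which is within noise. One lift command was refused because its numbers were miscounted; I repeated it, and the tin stayed gripped and did not move meanwhile. No check failed; the hand-in gives no verdict.

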